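# Set out the assay row beside the flask and the cuvette box

## Robot

A 7-joint arm with a two-finger parallel gripper is mounted at the origin on a cart in front of the work surface, level with it; the furniture and walls round the work are solid. World frame = base frame: x ahead of the robot, y to its left, z up, the work surface at z = 0. Lengths are in mm, angles in rad, forces in N, time in s.
With the tool pointing down it reaches from about 350 to 900 mm from the base axis. Payload 7.2 kg.
Tool frame: the origin (TCP) lies at the very end of the fingers, on their centre line; the grasp point (between the pads) lies tcp_to_grasp behind it (tcp_to_grasp is the distance from the TCP to the grasp point, in mm); z points along the fingers, y is the line along which they close (so a half turn about z gives the same grasp; the last joint's range is limited). The gripper opens to 85 mm and grips with 20 to 120 N. Pads are 22 mm wide; open, the fingers measure 114 mm over their backs; the gripper's body (76 mm by 85 mm) begins 54 mm behind the grasp point. The pads swing forward as they close: fully open they stand 13 mm farther back than shut.
Start: joints at [-1.33, 0.411, -0.013, 1.596, 0.006, 1.134, -0.082], TCP at [189.957, 595.438, 197.097] pointing down, gripper open.
Joint ranges: [-2.95, 2.95], [-0.29, 1.99], [-1.47, 1.44], [0.14, 2.54], [-1.03, 4.17], [0.13, 1.85], [-2.86, 2.86]. Speed limits (rad/s): [2.39, 2.39, 3.01, 3.01, 3.14, 3.14, 3.14].

## Interface

Orientations are given as a unit quaternion [x, y, z, w].
In Python, from plant import * gives the robot as it stands.
- The arm moves only by the shell command python3 -m creep 'ROWS' [FORCE]. ROWS is a JSON object of lists of equal length, an entry for each row: "grip": the gripper command: -1 is fully open, 1 is shut, values between are in proportion; "dp": the shift along the tool's x, y, z in m, a list of three; "delta_rot": the turn, a rotation vector about the tool's x, y, z in rad, a list of three. A call has 1 to 12 rows; each row shifts and turns the commanded pose from where the row before left it, along the tool's axes as they then stand; what a row does not reach is not made up. A row lasts 1/12 s, in which the tool goes at most 41.7 mm and 7.16 degrees, less where a joint would pass 70% of its speed; a pose out of reach is approached as far as the arm can. A call is refused whole if a number of a shift passes 0.0417 or a number of a turn 0.125, either way. A call with a gripper value outside its range is refused whole. The fingers move at their own pace and stop on an object; FORCE is the grip in N (left out, the last holds). Time passes only in rows, so rows that do not move let the fingers close. It gives the time, the measured TCP pose, the force, the opening and the grip force at its end, in the units of the state.
- state(): the state, without advancing time (a new reading comes with each control period).
- get_image(name): name is "side" or "top"; returns a dict with "pixels" (400x640x3 uint8, red, green, blue), "depth" (400x640 float32, mm along the optical axis (not along the pixel's ray), 0 where there is no reading), "K" (3x3 intrinsics, pixels), "rvec" (rotation vector, rad) and "tvec" (3), from world to camera coordinates, as OpenCV has them. Camera axes: x right, y down, z forward; pixel columns grow to the right and rows downward; lengths in mm; the calibration is good to about 2 mm. A picture is of the moment at which its call begins.
- sign_off(): hands the job in; it is judged then, once.
The state is a dict: "time_s": time; "joint_pos": joint angles; "dq": joint speeds; "joint_torque": joint torques, N m; "eef_pos": TCP position; "eef_rot": TCP orientation; "wrist_force": force on the tool from outside, world axes, zero at the start; "torque": the same for the moment, N m; "finger_gap": finger opening in mm; "gripper_force": force on a finger pad.
Only numpy, scipy, OpenCV 4.12 (cv2) and the standard library are available. Lean on these libraries where they do the work, as an engineer would, in place of code of your own. Each camera call takes 0.05 s, during which the arm holds its last target. There are 200 camera calls.

## Task

Set out the assay station on the dark grey mat: in the rear row of rings, stand the red-lidded jar in the ring next to the conical flask, the white-lidded jar in the ring next to the blue-lidded cuvette box, and the blue-capped bottle in the ring between the two jars, each upright and centred in its ring. Lay the timer face up in the square directly in front of the red-lidded jar (on the robot's side), centred and parallel to the outline. Leave the flask and the cuvette box where they are, and tip nothing over.

Things in the scene. Friction and masses are not known exactly. Their poses are not given: they have to be found in the camera images.
- mat: Dark grey fixed mat, 226 x 304 mm, 3 mm thick, white printed outlines. Origin at worktop level, x to the rear (away from the robot), y left, z up; top face at z = 3 mm. Rear row: 3 rings, 84 mm inside, centres at x = 50 mm, y = 95, 0, -95 mm. Front row (nearer the robot): 3 squares, 83 mm inside, parallel to the mat, centres at x = -60 mm, y = 95, 0, -95 mm.
- flask: Clear glass conical flask, 68 mm wide at the base, 119 mm tall, standing loose on the worktop just beyond one end of the rear row of rings (left or right end, varying), about 215 mm from the middle ring. Stays where it is. Origin: centre of its underside, z up. 
- red_jar: White plastic wide-neck jar with a red lid, round, 60 mm diameter, 85 mm tall, about 0.11 kg; straight-sided between about 15 and 55 mm height. To be moved. Origin: centre of its underside, z up. 
- white_jar: White plastic wide-neck jar with a white lid and a blue-edged label, round, 60 mm diameter, 85 mm tall, about 0.11 kg; same shape as the red-lidded jar. To be moved. Origin: centre of its underside, z up. 
- blue_bottle: Reagent bottle with a blue screw cap, round, 56 mm diameter, 106 mm tall, about 0.13 kg; straight-sided between about 15 and 60 mm height. To be moved. Origin: centre of its underside, z up. 
- lab_timer: Flat square light-grey timer with a display, two grey keys and a red key on its upper face, 64 x 64 mm, its sides 18 mm high, about 0.07 kg, lying face up on the worktop. To be moved. x and y axes along its sides. Origin: centre of its underside, z up. 
- cuvettes: White box with a blue lid (cuvette box), 71 mm (its x) by 106 mm (its y) by 40 mm tall, standing loose just beyond the other end of the rear row of rings, its position like the flask's. Stays where it is. Origin: centre of its underside, z up. 
Mind the look-alikes: they are no part of the job. Leave any orange look-alike of the lab_timer alone. What is shaped like the blue_bottle but yellow is not meant.

How it is judged (in metres and radians):
At the end, for the whole second after the job is handed in: Red jar in the rear ring at the flask end, white jar in the one at the box end, bottle between, timer face up in the square before the red jar: centred within 12 mm, upright within 0.1 rad, at rest; timer parallel within 0.2 rad; flask and box within 20 mm of their start (((y of flask in the frame of mat above 0 m and x of red_jar in the frame of mat between 0.038 and 0.062 m and y of red_jar in the frame of mat between 0.083 and 0.107 m and x of white_jar in the frame of mat between 0.038 and 0.062 m and y of white_jar in the frame of mat between -0.107 and -0.083 m and x of lab_timer in the frame of mat between -0.072 and -0.048 m and y of lab_timer in the frame of mat between 0.083 and 0.107 m) or (y of flask in the frame of mat below 0 m and x of red_jar in the frame of mat between 0.038 and 0.062 m and y of red_jar in the frame of mat between -0.107 and -0.083 m and x of white_jar in the frame of mat between 0.038 and 0.062 m and y of white_jar in the frame of mat between 0.083 and 0.107 m and x of lab_timer in the frame of mat between -0.072 and -0.048 m and y of lab_timer in the frame of mat between -0.107 and -0.083 m)) and x of blue_bottle in the frame of mat between 0.038 and 0.062 m and y of blue_bottle in the frame of mat between -0.012 and 0.012 m and z of red_jar in the frame of mat between -0.002 and 0.008 m and angle between each of red_jar, white_jar, blue_bottle, lab_timer's own z axis and vertical below 0.1 rad and linear speed of each of red_jar, white_jar, blue_bottle, lab_timer below 0.02 m/s and angular speed of each of red_jar, white_jar, blue_bottle, lab_timer below 0.2 rad/s and z of white_jar in the frame of mat between -0.002 and 0.008 m and z of blue_bottle in the frame of mat between -0.002 and 0.008 m and z of lab_timer in the frame of mat between -0.002 and 0.008 m and (angle between the x axis of lab_timer and the x axis of mat, either way round below 0.2 rad or angle between the y axis of lab_timer and the x axis of mat, either way round below 0.2 rad) and distance of each of flask, cuvettes from where it was at the start of the episode below 0.02 m); the robot touches nothing.
It fails at once if the conical flask is shifted more than 20 mm or knocked over (distance of flask from where it was at the start of the episode above 0.02 m or angle between flask's own z axis and vertical above 0.5 rad).
It fails at once if the cuvette box is shifted more than 20 mm or knocked over (distance of cuvettes from where it was at the start of the episode above 0.02 m or angle between cuvettes's own z axis and vertical above 0.5 rad).
It fails at once if a jar, the bottle or the timer is tipped over (leans more than 0.6 rad) (angle between any of red_jar, white_jar, blue_bottle, lab_timer's own z axis and vertical above 0.6 rad).
It also fails if it takes over 112 s, if anything falls off the work surface, if the arm or the gripper's body presses on something with over 40 N, if the wrist force passes 120 N, or if a joint passes its speed limit or range.

## Working session

There is one attempt and no reset: what is moved stays moved. The work goes in short steps, Python scripts to look and compute and a shell command to move; the robot and the scene stay as the last step left them, time stands still between calls to the robot, and variables do not carry over. Pictures are saved under pics/ and viewed, at most 14 in all, crops included, and the job is handed in when it is done.

```bash
mkdir -p pics; ls; python3 - <<'E'
from plant import *
import cv2,numpy as np
s=state(); print(s)
for n in("top","side"):
    d=get_image(n); cv2.imwrite(f"pics/{n}0.png",d["pixels"][:,:,::-1]); np.savez(f"{n}0.npz",**d)
    R=cv2.Rodrigues(np.array(d["rvec"],float))[0]; print(n,d["K"],-R.T@np.ravel(d["tvec"]),R)
E
```

```text
pics
{'time_s': 0.0, 'joint_pos': array([-1.33019399,  0.41187637, -0.01271504,  1.59706359,  0.00561874,
        1.13427958, -0.08223881]), 'dq': array([-0.00123775, -0.00077102, -0.00159322, -0.00077946,  0.00045894,
       -0.00017985,  0.00133643]), 'joint_torque': array([-9.64118726e-05, -6.00613904e+01,  6.82229418e-01, -2.99418783e+01,
        1.37625646e-02,  1.06314226e-02, -2.08238146e-05]), 'eef_pos': array([189.82889061, 594.89515391, 196.25975671]), 'eef_rot': array([ 1.53790033e-01,  9.88103230e-01, -7.93438737e-04, -5.83682590e-05]), 'wrist_force': array([-0.19827387, -0.75161738,  0.31007482]), 'torque': array([0.05410667, 0.02677484, 0.051358  ]), 'gripper_force': 0.0, 'finger_gap': 85.35702316584167}
top [[414.57808372   0.         316.53021151]
 [  0.         414.57808372 207.03423755]
 [  0.           0.           1.        ]] [ 289.52957081   48.23032967 1198.66265249] [[ 0.01560812 -0.99978145 -0.01390852]
 [-0.98119808 -0.01263879 -0.19258919]
 [ 0.19237132  0.01665296 -0.9811809 ]]
side [[416.10736366   0.         324.07226046]
 [  0.         416.10736366 198.80442076]
 [  0.           0.           1.        ]] [-647.47679752 -557.04730989  615.26113941] [[ 0.47204205 -0.88154877 -0.00693245]
 [-0.34950481 -0.17991811 -0.91949761]
 [ 0.80933472  0.43646447 -0.39303445]]
```

View pics/top0.png

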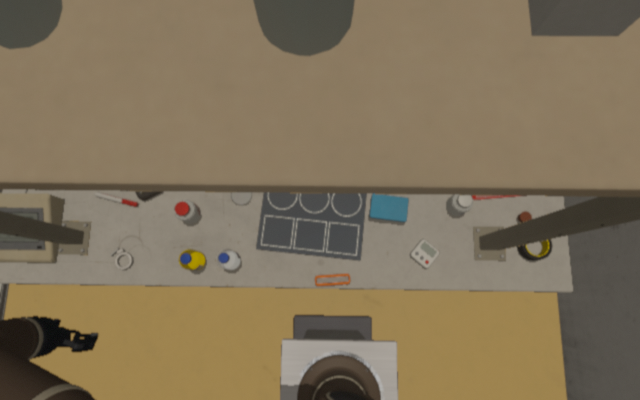

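View pics/side0.png

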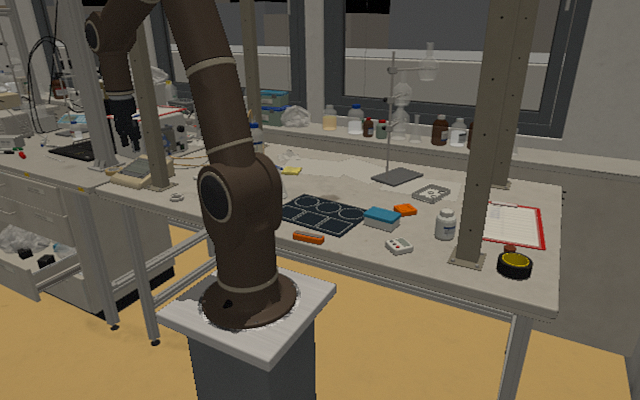

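Top view:
- **Red jar candidates:** only the red-lidded jar (185,211).
- **White jar candidates:** only (462,203).
- **Blue-capped bottles:** white one (229,260), which is the one I want, and a yellow look-alike (193,260).
- **Timers:** grey one (424,254), which I want. The orange one shows only in the side view (404,210).
- **Fixed objects:** flask (241,197), at the left end; box (389,208), at the right end.

Next I'll measure these and check the choices in a close crop.

```bash
cat > h.py <<'E'
import numpy as np,cv2
from plant import *
def load(n,live=True):
    d=get_image(n) if live else dict(np.load(f"{n}0.npz")); return d
def cloud(d):
    K=d["K"];Z=d["depth"].astype(float);v,u=np.mgrid[:400,:640]
    R=cv2.Rodrigues(np.array(d["rvec"],float))[0]
    P=np.stack([(u-K[0,2])*Z/K[0,0],(v-K[1,2])*Z/K[1,1],Z],-1)-np.ravel(d["tvec"])
    P=P@R; P[Z<=0]=np.nan; return P
def at(d,u,v,z):
    K=d["K"];R=cv2.Rodrigues(np.array(d["rvec"],float))[0];C=-R.T@np.ravel(d["tvec"])
    r=R.T@np.array([(u-K[0,2])/K[0,0],(v-K[1,2])/K[1,1],1]);return C+r*(z-C[2])/r[2]
E
python3 - <<'E'
from h import *
np.set_printoptions(precision=1,suppress=True)
t=load("top",0);s=load("side",0);T=cloud(t);S=cloud(s)
for nm,(u,v) in dict(red=(181,209),bottle=(225,259),yel=(189,259),white=(464,200),timer=(424,254),box=(389,205),flask=(241,197),mat=(311,250),shelf=(300,120),shelfedge=(300,185),post=(490,240),redbar=(333,280)).items(): print(nm,T[v,u])
def obj(P,img,c,r,zmin):
    m=(np.hypot(P[...,0]-c[0],P[...,1]-c[1])<r)&(P[...,2]>zmin)&(P[...,2]<300);return P[m],img[m]
for nm,(u,v) in dict(red=(181,209),bottle=(225,259),yel=(189,259),white=(464,200),timer=(424,254),box=(389,205),flask=(241,197)).items():
    c=T[v,u]
    for q,P in(("T",T),("S",S)):
        p=P[(np.hypot(P[...,0]-c[0],P[...,1]-c[1])<75)&(P[...,2]>8)&(P[...,2]<300)]
        if len(p)>5: print(nm,q,len(p),"min",np.percentile(p,2,0),"max",np.percentile(p,98,0))
# crop
a=cv2.resize(t["pixels"][180:295,100:500,::-1],None,fx=2,fy=2,interpolation=2)
b=cv2.resize(s["pixels"][160:270,260:520,::-1],(800,338),interpolation=2)
cv2.imwrite("pics/c1.png",np.vstack([a,b]))
# overhead stuff: points z>300 in workspace
for P in(T,S):
    m=(P[...,2]>150)&(P[...,0]>250)&(P[...,0]<1000)&(abs(P[...,1])<700)
    p=P[m];h=np.round(p/100)*100;q,c=np.unique(h,axis=0,return_counts=True);print(len(p),q[c>60].tolist()[:60])
E
```

```text
red [497.9 440.1  83.2]
bottle [361.5 305.7 104.4]
yel [359.9 399.8 107.8]
white [ 532.1 -334.7   87.5]
timer [ 389.3 -237.3   20.6]
box [ 525.6 -138.4   38.3]
flask [540.6 282.6  52.1]
mat [397.5  82.5   3.8]
shelf [427.1  68.7 873.5]
shelfedge [371.2  67.4 873.5]
post [ 423.4 -397.7   88.7]
redbar [313.1  18.9  19.8]
red T 479 min [469.9 408.8  12. ] max [523.9 459.8  88.8]
bottle T 428 min [336.7 283.5  15.5] max [387.3 333.5 107.5]
yel T 497 min [335.  329.1  15. ] max [385.8 432.4 108.3]
white T 439 min [ 503.9 -358.4   12.1] max [ 549.9 -308.3   87.7]
white S 538 min [ 503.6 -371.3    9.6] max [ 545.2 -315.9   87.7]
timer T 515 min [ 355.7 -274.9   12.1] max [ 426.3 -203.8   22.9]
timer S 308 min [ 352.5 -282.7    8.6] max [ 423.1 -209.1   22.4]
box T 947 min [ 481.5 -188.5   29. ] max [552.6 -86.3  43.8]
box S 611 min [ 480.5 -194.5    9.6] max [551.4 -91.7  43.6]
flask T 229 min [527.3 261.7   9. ] max [557.7 320.7  73.6]
flask S 86 min [545.2 256.4   9.3] max [577.5 291.  120.2]
127229 [[400.0, -400.0, 200.0], [400.0, -400.0, 300.0], [400.0, -400.0, 400.0], [400.0, -400.0, 500.0], [400.0, -400.0, 600.0], [400.0, -200.0, 900.0], [400.0, -100.0, 900.0], [400.0, 0.0, 900.0], [400.0, 100.0, 900.0], [400.0, 200.0, 900.0], [400.0, 300.0, 900.0], [500.0, -200.0, 900.0], [500.0, -100.0, 900.0], [500.0, -0.0, 900.0], [500.0, 100.0, 900.0], [500.0, 200.0, 900.0], [500.0, 300.0, 900.0]]
7077 [[400.0, -500.0, 200.0], [400.0, -500.0, 300.0], [400.0, -500.0, 400.0], [400.0, -500.0, 500.0], [400.0, -500.0, 600.0], [400.0, -400.0, 200.0], [400.0, -400.0, 300.0], [400.0, -400.0, 400.0], [400.0, -400.0, 500.0], [400.0, -400.0, 600.0], [900.0, 0.0, 200.0], [900.0, -0.0, 300.0], [900.0, -0.0, 400.0], [900.0, -0.0, 500.0], [900.0, 700.0, 200.0], [1000.0, -100.0, 400.0], [1000.0, -100.0, 500.0]]
```

View pics/c1.png

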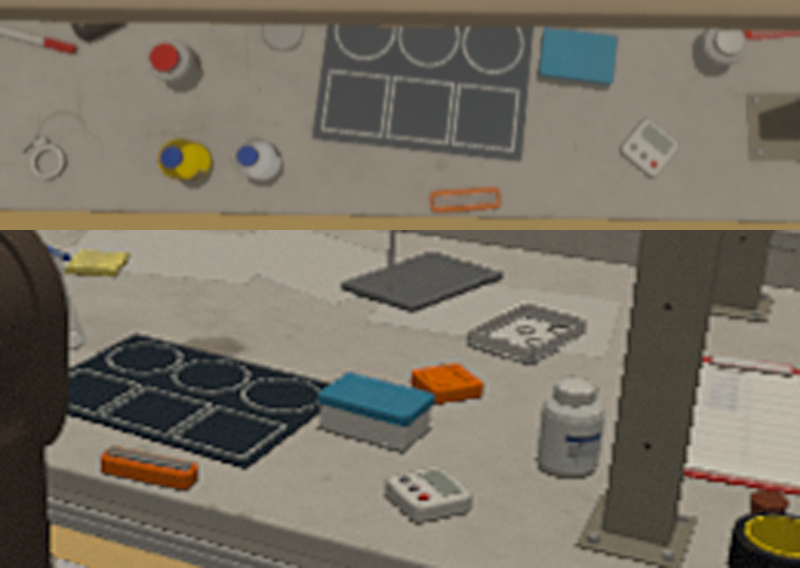

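The crop confirms the choices: the grey-white timer (crop 648,147), the white jar with blue label (720,47), the white blue-capped bottle (258,160; yellow one left at 185,160) and the red jar (172,63). Next I'll fit exact positions.

```bash
cat >> h.py <<'E'
from scipy.optimize import least_squares
def rect(d,x0,x1,y0,y1,z,s=2.0):
    # metric ortho image: row grows with -x, col with -y ; s px/mm
    K=d["K"];R=cv2.Rodrigues(np.array(d["rvec"],float))[0];t=np.ravel(d["tvec"])
    H=int((x1-x0)*s);W=int((y1-y0)*s);r,c=np.mgrid[:H,:W]
    X=np.stack([x1-r/s,y1-c/s,np.full(r.shape,z,float)],-1)@R.T+t
    u=(X[...,0]/X[...,2]*K[0,0]+K[0,2]).astype(np.float32);v=(X[...,1]/X[...,2]*K[1,1]+K[1,2]).astype(np.float32)
    return cv2.remap(d["pixels"],u,v,1)
def matmodel():
    p=[]
    a=np.linspace(0,2*np.pi,80,endpoint=False)
    for y in(95,0,-95):
        p+= [(50+43*np.cos(b),y+43*np.sin(b)) for b in a]
        q=np.linspace(-42.5,42.5,30)
        for w in q: p+=[(-60+w,y+42.5),(-60+w,y-42.5),(-60+42.5,y+w),(-60-42.5,y+w)]
    return np.array(p)
E
python3 - <<'E'
from h import *
from scipy.ndimage import gaussian_filter,map_coordinates
from scipy.optimize import minimize
np.set_printoptions(precision=1,suppress=True)
t=load("top",0);s=load("side",0);T=cloud(t);S=cloud(s)
M=matmodel()
for n,d in(("top",t),("side",s)):
    x0,x1,y0,y1=300,660,-130,260
    I=rect(d,x0,x1,y0,y1,3).astype(float).mean(2)
    I=gaussian_filter(I,2)-gaussian_filter(I,16)
    if n=="top": pass
    def cost(p,sc=I):
        c,q=np.cos(p[2]),np.sin(p[2]);X=p[0]+c*M[:,0]-q*M[:,1];Y=p[1]+q*M[:,0]+c*M[:,1]
        v=map_coordinates(sc,[(x1-X)*2,(y1-Y)*2],order=1,mode='nearest')
        return -np.clip(v,-30,30).mean()
    best=None
    for a in np.arange(-.3,.1,.02):
      for x in range(430,490,5):
        for y in range(50,100,5):
          c=cost([x,y,a])
          if best is None or c<best[0]:best=(c,[x,y,a])
    r=minimize(cost,best[1],method="Nelder-Mead",options=dict(initial_simplex=np.array(best[1])+np.array([[0,0,0],[3,0,0],[0,3,0],[0,0,.02]])))
    print("mat",n,r.fun,r.x[:2],round(r.x[2],4))
    c,q=np.cos(r.x[2]),np.sin(r.x[2])
    for nm,p in dict(red=(50,95),mid=(50,0),white=(50,-95),timer=(-60,95)).items(): print(nm,r.x[0]+c*p[0]-q*p[1],r.x[1]+q*p[0]+c*p[1])
# objects
hsvt=cv2.cvtColor(t["pixels"],cv2.COLOR_RGB2HSV)
def circ(p,R):
    return least_squares(lambda c:np.hypot(p[:,0]-c[0],p[:,1]-c[1])-R,p[:,:2].mean(0)-0,loss="soft_l1").x
for n,P in(("T",T),("S",S)):
  for nm,c,R,zz in(("red",(495,437),30,50),("white",(527,-336),30,50),("bottle",(361,308),28,58)):
    dd=np.hypot(P[...,0]-c[0],P[...,1]-c[1])<45
    top=P[dd&(P[...,2]>76)&(P[...,2]<130)]; body=P[dd&(P[...,2]>14)&(P[...,2]<zz)]
    if len(top)>10: print(nm,n,"top n",len(top),"mid",(np.percentile(top,3,0)+np.percentile(top,97,0))/2,"size",np.percentile(top,97,0)-np.percentile(top,3,0),"zmax",np.percentile(top[:,2],95))
    if len(body)>20: print("   body",len(body),circ(body,R))
  p=P[(np.hypot(P[...,0]-389,P[...,1]+241)<60)&(P[...,2]>14)&(P[...,2]<30)]
  if len(p)>10: print("timer",n,cv2.minAreaRect(p[:,:2].astype(np.float32)),np.median(p[:,2]))
# mask-based sil of timer on rectified plane z=18
for n,d in(("top",t),("side",s)):
  I=rect(d,330,450,-300,-180,18,2); g=I.min(2); m=((g>165)).astype(np.uint8)
  k,l,st,ce=cv2.connectedComponentsWithStats(m);
  j=1+st[1:,4].argmax(); rr,cc=np.nonzero(l==j); q=cv2.minAreaRect(np.stack([450-rr/2,-180-cc/2],1).astype(np.float32)); print(n,st[j,4],q)
P=T;m=(P[...,2]>60)&(P[...,2]<600)&(P[...,0]>350)&(P[...,0]<550)&(P[...,1]<-375)&(P[...,1]>-550);print("post",np.nanpercentile(P[m],[1,50,99],axis=0))
E
```

```text
mat top -5.910530010981117 [478.3  83.1] -0.1006
red 537.6276258935083 172.558361196843
mid 528.0857238681484 78.03877536544806
white 518.5438218427886 -16.480810465946874
timer 428.1838949308405 183.60687933147017
mat side -5.776761203194723 [479.2  82.4] -0.1
red 538.4802809681152 171.9676172037138
mid 528.9987167815631 77.4419596255922
white 519.517152595011 -17.083697952529377
timer 429.02951956186905 182.94627047235304
red T top n 173 mid [498.6 437.7  84. ] size [35.4 35.8 10.7] zmax 88.89919651495762
   body 89 [499.6 438.8]
white T top n 155 mid [ 529.6 -337.2   83.3] size [28.9 35.7  9.9] zmax 87.82503068087219
   body 91 [ 533.5 -338.6]
bottle T top n 304 mid [364.2 310.1  92.5] size [45.4 46.2 29.9] zmax 106.9418443340041
   body 69 [363.6 311.3]
timer T ((390.52972412109375, -239.7597198486328), (63.365074157714844, 63.53837203979492), 50.60877990722656) 18.003863438633537
white S top n 98 mid [ 531.8 -342.4   83.2] size [37.4 36.3 10.8] zmax 87.93729108720134
   body 213 [ 536.1 -342. ]
timer S ((391.3942565917969, -244.5760498046875), (65.8441162109375, 64.86402893066406), 53.48565673828125) 19.073082644935248Traceback (most recent call last):
  File "<stdin>", line 42, in <module>
ValueError: attempt to get argmax of an empty sequence
```

```bash
cat >> h.py <<'E'
def st():
    s=state();q=s["eef_rot"]
    from scipy.spatial.transform import Rotation as Ro
    R=Ro.from_quat(q).as_matrix();g=np.array(s["joint_pos"])
    print("t%.2f"%s["time_s"],"tcp",np.round(s["eef_pos"],1),"yhead %.1f tilt %.1f"%(np.degrees(np.arctan2(R[1,1],R[0,1])),np.degrees(np.arccos(-R[2,2]))),"F",np.round(s["wrist_force"],1),"gap %.1f gf %.1f"%(s["finger_gap"],s["gripper_force"]),"q",np.round(g,2))
    return s,R
def go(x,y,z):
    s,R=st();print("dp(m) total",np.round(R.T@(np.array([x,y,z])-s["eef_pos"])/1000,4))
E
python3 -c "
import plant;print({k:v for k,v in vars(plant).items() if not k.startswith('__') and isinstance(v,(int,float,dict,list,tuple))})"
python3 -m creep '{"grip":[-1,-1,-1,-1,-1,-1,-1,-1,-1,-1,-1,-1],"dp":[[0,0,0],[0,0,0],[0,0,0],[0,0,0],[0,0,0],[0,0,0],[0,0,0],[0,0,0],[0,0,0],[0,0,0],[0,0,0],[0,0,0]],"delta_rot":[[0,0,0.12],[0,0,0.12],[0,0,0.12],[0,0,0.12],[0,0,0.12],[0,0,0.12],[0,0,0.12],[0,0,0.12],[0,0,0.12],[0,0,0.12],[0,0,0.062],[0,0,0]]}'
python3 -c "
from h import *
go(499,438,196)"
```

```text
{'tcp_to_grasp': 18.700000000000003}
time_s: 1.1
eef_pos: [189.7, 595.2, 196.6]
eef_rot: [0.708, 0.706, -0.0, 0.0]
wrist_force: [0.0, 0.4, -0.1]
finger_gap: 85.2
gripper_force: 0.0
t1.10 tcp [189.7 595.2 196.6] yhead -0.1 tilt 0.1 F [ 0.   0.4 -0.1] gap 85.2 gf 0.0 q [-1.52  0.41  0.25  1.61 -0.11  1.13 -1.25]
dp(m) total [-0.1564  0.3097  0.0007]
```

```bash
python3 -m creep '{"grip":[-1,-1,-1,-1,-1,-1,-1,-1,-1,-1,-1,-1],"dp":[[-0.0156,0.031,0],[-0.0156,0.031,0],[-0.0156,0.031,0],[-0.0156,0.031,0],[-0.0156,0.031,0],[-0.0156,0.031,0],[-0.0156,0.031,0],[-0.0156,0.031,0],[-0.0156,0.031,0],[-0.0156,0.031,0],[0,0,0],[0,0,0]],"delta_rot":[[0,0,0],[0,0,0],[0,0,0],[0,0,0],[0,0,0],[0,0,0],[0,0,0],[0,0,0],[0,0,0],[0,0,0],[0,0,0],[0,0,0]]}' >/dev/null
python3 -c "
from h import *
go(499,438,30)
d=get_image('top');cv2.imwrite('pics/t1.png',cv2.resize(d['pixels'][150:300,100:320,::-1],None,fx=3,fy=3,interpolation=2))"
```

```text
t2.10 tcp [502.3 436.9 196.6] yhead -0.2 tilt 0.1 F [-1.   0.9 -0.8] gap 85.3 gf 0.0 q [-1.01  0.49  0.34  1.51 -0.17  1.17 -0.65]
dp(m) total [ 0.0013 -0.0034  0.1666]
```

View pics/t1.png

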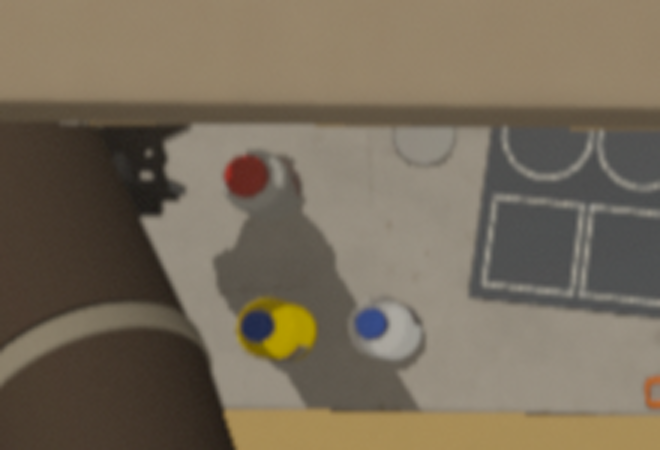

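The gripper (crop 150,170) is raised left of the red lid (245,175), which matches the parallax expected at its height. I'll descend now.

```bash
python3 -m creep '{"grip":[-1,-1,-1,-1,-1,-1,-1,-1,-1,-1,-1,-1],"dp":[[0.001,-0.0034,0],[0,0,0.0167],[0,0,0.0167],[0,0,0.0167],[0,0,0.0167],[0,0,0.0167],[0,0,0.0167],[0,0,0.0167],[0,0,0.0167],[0,0,0.0167],[0,0,0.0167],[0,0,0]],"delta_rot":[[0,0,0],[0,0,0],[0,0,0],[0,0,0],[0,0,0],[0,0,0],[0,0,0],[0,0,0],[0,0,0],[0,0,0],[0,0,0],[0,0,0]]}' 40
python3 -m creep '{"grip":[0.2,0.5,0.5,0.5,0.5,0.5,0.5,0.5],"dp":[[0,0,0],[0,0,0],[0,0,0],[0,0,0],[0,0,0],[0,0,0],[0,0,0],[0,0,0]],"delta_rot":[[0,0,0],[0,0,0],[0,0,0],[0,0,0],[0,0,0],[0,0,0],[0,0,0],[0,0,0]]}' 40
python3 -c "
from h import *
st()"
```

```text
time_s: 3.15
eef_pos: [492.5, 440.7, 26.7]
eef_rot: [0.706, 0.709, -0.003, -0.001]
wrist_force: [-0.9, -0.9, -0.4]
finger_gap: 85.6
gripper_force: 0.0
time_s: 3.82
eef_pos: [498.9, 441.7, 33.3]
eef_rot: [0.707, 0.707, 0.003, 0.0]
wrist_force: [0.6, -0.6, 9.0]
finger_gap: 42.9
gripper_force: 34.5
t3.82 tcp [498.9 441.7  33.3] yhead -0.0 tilt 0.3 F [ 0.6 -0.6  9. ] gap 42.9 gf 34.5 q [-0.99  0.65  0.28  1.65 -0.23  0.86 -0.61]
```

```bash
python3 -c "
from h import *
a=get_image('top');b=get_image('side')
A=cv2.resize(a['pixels'][150:300,100:320,::-1],(620,423),interpolation=2)
cv2.imwrite('pics/t2.png',A);print(st()[0]['finger_gap'])
P=cloud(a);m=(np.hypot(P[...,0]-499,P[...,1]-438)<60)&(a['pixels'][...,0]>100)&(a['pixels'][...,1]<50);print(m.sum(),np.median(P[m],0))
"
```

```text
t3.92 tcp [498.9 441.7  33.3] yhead -0.0 tilt 0.3 F [ 1.8 -1.   8.8] gap 43.0 gf 34.5 q [-0.99  0.65  0.28  1.65 -0.23  0.86 -0.61]
43.00874579667966
9 [496.37959199 429.00909211  86.24857414]
```

View pics/t2.png

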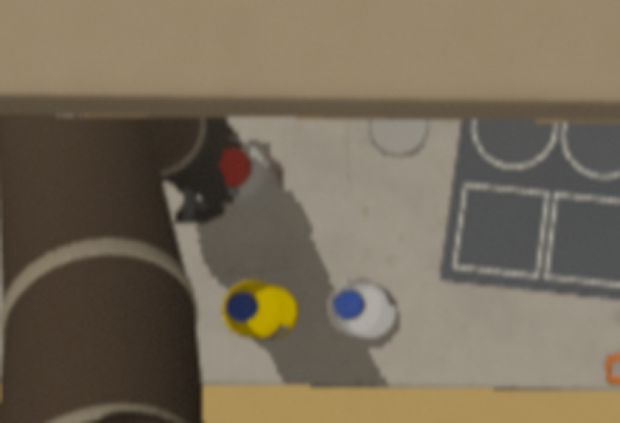

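```bash
python3 -m creep '{"grip":[0,-0.5,-1,-1,-1,-1,-1],"dp":[[0,0,0],[0,0,0],[0,0,0],[0,0,0],[0,0,0],[0,0,0],[0,0,0]],"delta_rot":[[0,0,0],[0,0,0],[0,0,0],[0,0,0],[0,0,0],[0,0,0],[0,0,0]]}' 
python3 -c "
from h import *
st()
def red(d):
    p=d['pixels'].astype(int);m=np.zeros((400,640),bool);m[190:235,160:215]=1
    m&=(p[...,0]>90)&(p[...,1]<60)&(p[...,2]<70);v,u=np.nonzero(m);print(len(u),u.min(),u.max(),v.min(),v.max());return at(d,u.max()+.5,v.mean(),85),at(d,(u.min()+u.max())/2,(v.min()+v.max())/2,85)
print(red(load('top',0)),red(get_image('top')))
"
```

```text
time_s: 4.5
eef_pos: [496.4, 440.4, 29.9]
eef_rot: [0.707, 0.707, -0.0, -0.0]
wrist_force: [0.4, 0.3, -0.9]
finger_gap: 85.8
gripper_force: 0.0
t4.50 tcp [496.4 440.4  29.9] yhead 0.0 tilt 0.0 F [ 0.4  0.3 -0.9] gap 85.8 gf 0.0 q [-0.99  0.66  0.28  1.66 -0.23  0.86 -0.61]
131 176 188 203 214
101 179 188 203 215
(array([499.35686559, 418.8970217 ,  85.        ]), array([499.00742473, 436.83230213,  85.        ])) (array([496.98425448, 418.71807775,  85.        ]), array([497.66317485, 432.58193124,  85.        ]))
```

```bash
python3 -m creep '{"grip":[-1,-1,-1,-1],"dp":[[-0.003,0.0025,0],[0,0,0.005],[0,0,0.005],[0,0,0]],"delta_rot":[[0,0,0],[0,0,0],[0,0,0],[0,0,0]]}' 40
python3 -m creep '{"grip":[0.2,0.5,0.5,0.5,0.5,0.5,0.5,0.5],"dp":[[0,0,0],[0,0,0],[0,0,0],[0,0,0],[0,0,0],[0,0,0],[0,0,0],[0,0,0]],"delta_rot":[[0,0,0],[0,0,0],[0,0,0],[0,0,0],[0,0,0],[0,0,0],[0,0,0],[0,0,0]]}' 40
```

```text
time_s: 4.88
eef_pos: [498.4, 436.8, 18.6]
eef_rot: [0.707, 0.707, -0.001, -0.0]
wrist_force: [-0.1, 0.0, 0.2]
finger_gap: 85.3
gripper_force: 0.0
time_s: 5.55
eef_pos: [499.1, 437.9, 20.7]
eef_rot: [0.707, 0.707, 0.0, -0.0]
wrist_force: [-1.3, -0.2, 5.1]
finger_gap: 53.8
gripper_force: 41.1
```

```bash
python3 -m creep '{"grip":[0.5,0.5,0.5,0.5],"dp":[[0,0,-0.004],[0,0,-0.004],[0,0,0],[0,0,0]],"delta_rot":[[0,0,0],[0,0,0],[0,0,0],[0,0,0]]}' 40
python3 -c "
from h import *
st()
d=get_image('top');P=cloud(d);m=(np.hypot(P[...,0]-499,P[...,1]-438)<50)
p=d['pixels'].astype(int);r=m&(p[...,0]>80)&(p[...,1]<60)&(p[...,2]<70);print(r.sum(),np.median(P[r],0))
s=get_image('side');cv2.imwrite('pics/t3.png',np.hstack([cv2.resize(d['pixels'][185:285,150:250,::-1],(400,400),interpolation=2),cv2.resize(s['pixels'][90:250,100:260,::-1],(400,400),interpolation=2)]))
"
```

```text
time_s: 5.88
eef_pos: [499.3, 437.5, 28.3]
eef_rot: [0.707, 0.707, 0.0, 0.0]
wrist_force: [0.4, 0.3, -1.2]
finger_gap: 53.9
gripper_force: 40.7
t5.88 tcp [499.3 437.5  28.3] yhead -0.0 tilt 0.0 F [ 0.4  0.3 -1.2] gap 53.9 gf 40.7 q [-0.98  0.66  0.28  1.66 -0.23  0.86 -0.61]
75 [498.80298906 430.47334468  92.57482983]
```

View pics/t3.png

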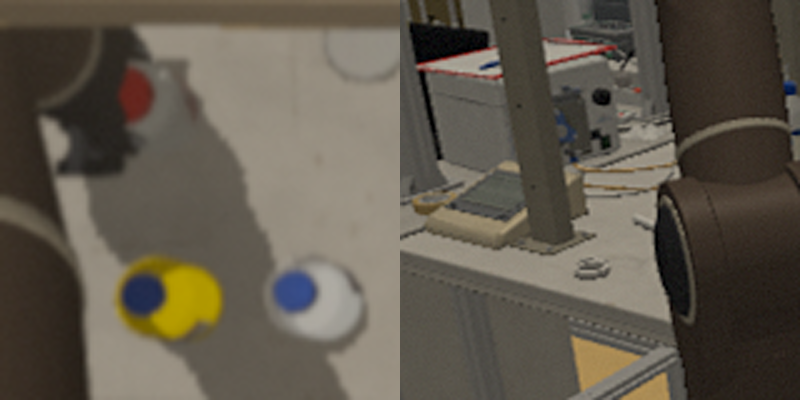

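The lid moved up to about 92 mm and the weight (-1.2 N) is on the wrist, so the jar is held. I'll lift it clear of the flask and carry it over.

```bash
python3 -m creep '{"grip":[0.5,0.5,0.5,0.5,0.5,0.5,0.5,0.5,0.5,0.5,0.5,0.5],"dp":[[0,0,-0.008],[0,0,-0.015],[0,0,-0.015],[0,0,-0.015],[0,0,-0.015],[0,0,-0.015],[0,0,-0.015],[0,0,-0.015],[0,0,-0.015],[0,0,-0.008],[0,0,0],[0,0,0]],"delta_rot":[[0,0,0],[0,0,0],[0,0,0],[0,0,0],[0,0,0],[0,0,0],[0,0,0],[0,0,0],[0,0,0],[0,0,0],[0,0,0],[0,0,0]]}' 40
python3 -m creep '{"grip":[0.5,0.5,0.5,0.5,0.5,0.5,0.5,0.5,0.5,0.5,0.5,0.5],"dp":[[-0.014,0.002,0],[-0.028,0.004,0],[-0.028,0.004,0],[-0.028,0.004,0],[-0.028,0.004,0],[-0.028,0.004,0],[-0.028,0.004,0],[-0.028,0.004,0],[-0.028,0.004,0],[-0.021,0.003,0],[-0.006,0.002,0],[0,0,0]],"delta_rot":[[0,0,0],[0,0,0],[0,0,0],[0,0,0],[0,0,0],[0,0,0],[0,0,0],[0,0,0],[0,0,0],[0,0,0],[0,0,0],[0,0,0]]}' 40
python3 -c "
from h import *
go(538,172.3,24)
d=get_image('top');s=get_image('side');cv2.imwrite('pics/t4.png',np.hstack([cv2.resize(d['pixels'][150:290,190:390,::-1],(400,280),interpolation=2),cv2.resize(s['pixels'][100:240,220:420,::-1],(400,280),interpolation=2)]))
"
```

```text
time_s: 6.98
eef_pos: [499.1, 437.5, 164.2]
eef_rot: [0.707, 0.707, 0.0, -0.0]
wrist_force: [-0.5, 0.3, -1.5]
finger_gap: 53.9
gripper_force: 40.7
time_s: 7.98
eef_pos: [538.0, 169.1, 163.5]
eef_rot: [0.709, 0.706, -0.001, 0.0]
wrist_force: [-0.0, 0.5, -0.8]
finger_gap: 53.5
gripper_force: 40.7
t7.98 tcp [538.  169.1 163.5] yhead -0.2 tilt 0.1 F [-0.   0.5 -0.8] gap 53.5 gf 40.7 q [-0.7   0.35  0.4   1.81 -0.16  1.01 -0.25]
dp(m) total [3.400e-03 1.000e-04 1.395e-01]
```

View pics/t4.png

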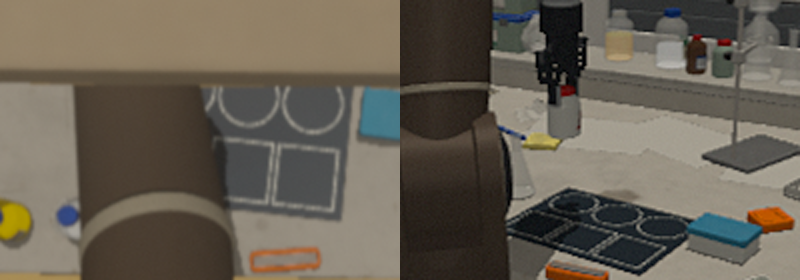

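Side view: the jar hangs upright in the gripper (crop 565,115) above its ring (572,203), and the flask (520,175) is untouched. I'll descend most of the way and re-measure.

```bash
python3 -m creep '{"grip":[0.5,0.5,0.5,0.5,0.5,0.5,0.5,0.5,0.5,0.5,0.5,0.5],"dp":[[0,0,0.008],[0,0,0.015],[0,0,0.015],[0,0,0.015],[0,0,0.015],[0,0,0.015],[0,0,0.015],[0,0,0.013],[0,0,0.008],[0,0,0],[0,0,0],[0,0,0]],"delta_rot":[[0,0,0],[0,0,0],[0,0,0],[0,0,0],[0,0,0],[0,0,0],[0,0,0],[0,0,0],[0,0,0],[0,0,0],[0,0,0],[0,0,0]]}' 40
python3 -c "
from h import *
go(538,172.3,24)
s=get_image('side');P=cloud(s);p=s['pixels'].astype(int)
m=(np.hypot(P[...,0]-538,P[...,1]-172)<50)&(P[...,2]>20)&(P[...,2]<60)&(p.min(2)>80);q=P[m];print(len(q),np.percentile(q,[5,50,95],axis=0))
if len(q)>20: print(least_squares(lambda c:np.hypot(q[:,0]-c[0],q[:,1]-c[1])-30,[538,172],loss='soft_l1').x)
"
```

```text
time_s: 9.08
eef_pos: [538.4, 173.0, 45.6]
eef_rot: [0.707, 0.707, 0.0, 0.0]
wrist_force: [0.8, -0.3, -1.3]
finger_gap: 53.7
gripper_force: 40.7
t9.08 tcp [538.4 173.   45.6] yhead 0.0 tilt 0.0 F [ 0.8 -0.3 -1.3] gap 53.7 gf 40.7 q [-0.66  0.5   0.34  1.91 -0.24  0.77 -0.18]
dp(m) total [-0.0007 -0.0004  0.0216]
113 [[507.49478376 142.66809984  31.13300052]
 [514.85290474 159.72986563  44.73041714]
 [533.46802265 185.25155283  57.92270548]]
[540.36442568 171.35699914]
```

```bash
python3 -m creep '{"grip":[0.5,0.5,0.5,0.5,0.5,0.5,0.5,0.5],"dp":[[0,0,0.006],[0,0,0.005],[0,0,0.004],[0,0,0.003],[0,0,0.002],[0,0,0.001],[0,0,0.001],[0,0,0]],"delta_rot":[[0,0,0],[0,0,0],[0,0,0],[0,0,0],[0,0,0],[0,0,0],[0,0,0],[0,0,0]]}' 40
python3 -m creep '{"grip":[0.2,0,-0.2,-0.4,-0.6,-0.8,-1,-1,-1],"dp":[[0,0,0],[0,0,0],[0,0,0],[0,0,0],[0,0,0],[0,0,0],[0,0,0],[0,0,0],[0,0,0]],"delta_rot":[[0,0,0],[0,0,0],[0,0,0],[0,0,0],[0,0,0],[0,0,0],[0,0,0],[0,0,0],[0,0,0]]}'
python3 -m creep '{"grip":[-1,-1,-1,-1,-1,-1,-1,-1,-1,-1],"dp":[[0,0,-0.006],[0,0,-0.012],[0,0,-0.018],[0,0,-0.02],[0,0,-0.02],[0,0,-0.02],[0,0,-0.02],[0,0,-0.02],[0,0,-0.014],[0,0,0]],"delta_rot":[[0,0,0],[0,0,0],[0,0,0],[0,0,0],[0,0,0],[0,0,0],[0,0,0],[0,0,0],[0,0,0],[0,0,0]]}'
python3 -c "
from h import *
go(364,310.5,174)
s=get_image('side');P=cloud(s);p=s['pixels'].astype(int)
m=(np.hypot(P[...,0]-538,P[...,1]-172)<50)&(P[...,2]>15)&(P[...,2]<60)&(p.min(2)>80);q=P[m]
if len(q)>20: print(least_squares(lambda c:np.hypot(q[:,0]-c[0],q[:,1]-c[1])-30,[538,172],loss='soft_l1').x)
m=(np.hypot(P[...,0]-538,P[...,1]-172)<50)&(P[...,2]>70)&(P[...,2]<120);q=P[m];print(len(q),np.percentile(q,[5,50,95],axis=0))
"
```

```text
time_s: 9.8
eef_pos: [537.8, 172.4, 23.7]
eef_rot: [0.707, 0.707, -0.0, -0.0]
wrist_force: [-3.6, -1.1, 6.3]
finger_gap: 53.8
gripper_force: 42.1
time_s: 10.55
eef_pos: [538.1, 172.4, 23.0]
eef_rot: [0.707, 0.707, 0.0, 0.0]
wrist_force: [-0.1, -0.6, 0.2]
finger_gap: 85.3
gripper_force: 0.0
time_s: 11.38
eef_pos: [540.0, 172.8, 177.4]
eef_rot: [0.707, 0.707, 0.003, 0.001]
wrist_force: [0.9, -0.4, 0.5]
finger_gap: 85.2
gripper_force: 0.0
t11.38 tcp [540.  172.8 177.4] yhead -0.0 tilt 0.4 F [ 0.9 -0.4  0.5] gap 85.2 gf 0.0 q [-0.71  0.34  0.4   1.79 -0.15  1.04 -0.25]
dp(m) total [ 0.1376 -0.1761  0.0028]
[539.66517433 171.02985126]
111 [[515.441978   147.94670924  70.94072095]
 [527.19328369 164.0741332   82.4106284 ]
 [551.18709261 185.69283331  91.36180587]]
```

```bash
python3 -c "
from h import *
s=get_image('side');P=cloud(s);x,y,z=st()[0]['eef_pos']
m=(np.hypot(P[...,0]-x,P[...,1]-y)<90)&(P[...,2]>120)&(P[...,2]<400);q=P[m]-[x,y,z]
for a in range(-10,150,8):
    k=q[(q[:,2]>=a)&(q[:,2]<a+8)]
    if len(k): print(a,len(k),np.round(k.min(0)[:2]),np.round(k.max(0)[:2]))
i=s['pixels'][60:210,220:340,::-1];cv2.imwrite('pics/t5.png',cv2.resize(i,(480,600),interpolation=2))
"
```

```text
t11.48 tcp [538.3 172.6 174.1] yhead -0.0 tilt 0.1 F [ 0.7 -0.3 -1. ] gap 85.2 gf 0.0 q [-0.71  0.34  0.4   1.8  -0.15  1.03 -0.25]
46 9 [-49. -11.] [46.  5.]
54 27 [-54. -16.] [55.  6.]
62 31 [-54. -16.] [54.  8.]
70 30 [-56. -14.] [49. 11.]
78 33 [-56. -15.] [50. 10.]
86 28 [-57. -15.] [54. 10.]
94 43 [-75. -17.] [71.  8.]
102 48 [-76. -21.] [74. 11.]
110 63 [-74. -20.] [71.  8.]
118 61 [-74. -22.] [74.  9.]
126 65 [-71. -22.] [70.  7.]
134 66 [-71. -26.] [72.  8.]
142 73 [-68. -23.] [66.  8.]
```

View pics/t5.png

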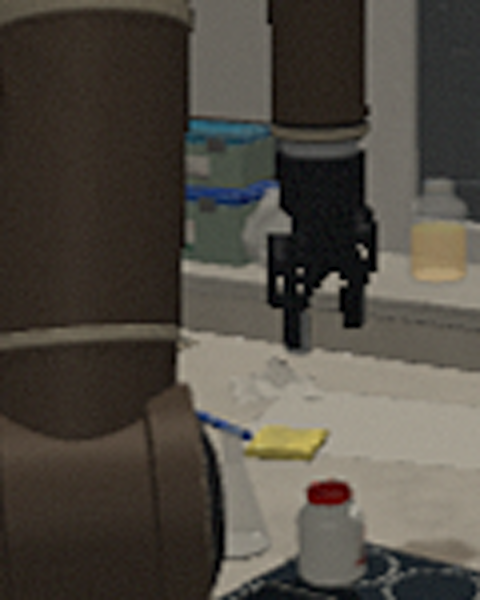

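Important finding: the open fingertips (crop 298,345) are about 48 mm above the reported TCP height, so the first grip caught only the jar's shoulder. The red jar stands upright in its ring and the flask is intact. I'll grasp lower from now on.

```bash
python3 -m creep '{"grip":[-1,-1,-1,-1,-1,-1,-1,-1,-1],"dp":[[0.012,-0.015,0],[0.02,-0.025,0],[0.02,-0.025,0],[0.02,-0.025,0],[0.02,-0.025,0],[0.02,-0.025,0],[0.016,-0.02,0],[0.01,-0.014,0],[0,0,0]],"delta_rot":[[0,0,0],[0,0,0],[0,0,0],[0,0,0],[0,0,0],[0,0,0],[0,0,0],[0,0,0],[0,0,0]]}' 40
python3 -m creep '{"grip":[-1,-1,-1,-1,-1,-1,-1,-1,-1,-1],"dp":[[0,0,0],[0,0,0.01],[0,0,0.015],[0,0,0.015],[0,0,0.015],[0,0,0.015],[0,0,0.01],[0,0,0],[0,0,0],[0,0,0]],"delta_rot":[[0,0,0],[0,0,0],[0,0,0],[0,0,0],[0,0,0],[0,0,0],[0,0,0],[0,0,0],[0,0,0],[0,0,0]]}' 40
python3 -c "
from h import *
go(364,310.5,5)
d=get_image('top');p=d['pixels'].astype(int)
v,u=np.nonzero((p[...,2]>p[...,0]+50)&(np.indices((400,640))[1]<260)&(np.indices((400,640))[0]>240));print(len(u),u.min() if len(u) else 0,u.max() if len(u) else 0)
"
```

```text
time_s: 12.23
eef_pos: [360.2, 312.5, 172.1]
eef_rot: [0.705, 0.709, -0.001, -0.001]
wrist_force: [-0.4, -0.4, 0.4]
finger_gap: 85.4
gripper_force: 0.0
time_s: 13.07
eef_pos: [364.7, 310.3, 93.4]
eef_rot: [0.707, 0.707, 0.0, 0.0]
wrist_force: [-0.3, -0.3, 0.6]
finger_gap: 85.2
gripper_force: 0.0
t13.07 tcp [364.7 310.3  93.4] yhead -0.1 tilt 0.0 F [-0.3 -0.3  0.6] gap 85.2 gf 0.0 q [-1.04  0.29  0.28  2.07 -0.11  0.79 -0.69]
dp(m) total [ 0.0002 -0.0008  0.0884]
0 0 0
```

```bash
python3 -m creep '{"grip":[-1,-1,-1,-1,-1,-1,-1,-1,-1,-1,-1],"dp":[[0,0,0.008],[0,0,0.012],[0,0,0.012],[0,0,0.012],[0,0,0.012],[0,0,0.012],[0,0,0.01],[0,0,0.006],[0,0,0.004],[0,0,0],[0,0,0]],"delta_rot":[[0,0,0],[0,0,0],[0,0,0],[0,0,0],[0,0,0],[0,0,0],[0,0,0],[0,0,0],[0,0,0],[0,0,0],[0,0,0]]}' 40
python3 -m creep '{"grip":[0,0.3,0.5,0.5,0.5,0.5,0.5,0.5],"dp":[[0,0,0],[0,0,0],[0,0,0],[0,0,0],[0,0,0],[0,0,0],[0,0,0],[0,0,0]],"delta_rot":[[0,0,0],[0,0,0],[0,0,0],[0,0,0],[0,0,0],[0,0,0],[0,0,0],[0,0,0]]}' 40
```

```text
time_s: 14.03
eef_pos: [364.2, 310.5, 5.2]
eef_rot: [0.707, 0.707, 0.0, -0.0]
wrist_force: [-0.7, -0.4, 0.5]
finger_gap: 85.2
gripper_force: 0.0
time_s: 14.7
eef_pos: [364.6, 310.9, 5.8]
eef_rot: [0.707, 0.707, 0.001, -0.0]
wrist_force: [-1.4, -0.7, 5.6]
finger_gap: 53.4
gripper_force: 41.8
```

```bash
python3 -m creep '{"grip":[0.5,0.5,0.5,0.5,0.5,0.5,0.5,0.5,0.5,0.5,0.5,0.5],"dp":[[0,0,-0.006],[0,0,-0.012],[0,0,-0.015],[0,0,-0.015],[0,0,-0.015],[0,0,-0.015],[0,0,-0.015],[0,0,-0.015],[0,0,-0.012],[0,0,-0.01],[0,0,0],[0,0,0]],"delta_rot":[[0,0,0],[0,0,0],[0,0,0],[0,0,0],[0,0,0],[0,0,0],[0,0,0],[0,0,0],[0,0,0],[0,0,0],[0,0,0],[0,0,0]]}' 40
python3 -m creep '{"grip":[0.5,0.5,0.5,0.5,0.5,0.5,0.5,0.5,0.5,0.5,0.5,0.5],"dp":[[-0.014,0.01,0],[-0.025,0.018,0],[-0.027,0.019,0],[-0.027,0.019,0],[-0.027,0.019,0],[-0.027,0.019,0],[-0.027,0.019,0],[-0.027,0.019,0],[-0.02,0.014,0],[-0.012,0.008,0],[0,0,0],[0,0,0]],"delta_rot":[[0,0,0],[0,0,0],[0,0,0],[0,0,0],[0,0,0],[0,0,0],[0,0,0],[0,0,0],[0,0,0],[0,0,0],[0,0,0],[0,0,0]]}' 40
python3 -c "
from h import *
go(528.5,77.7,9)
s=get_image('side');P=cloud(s);p=s['pixels'].astype(int)
m=(np.hypot(P[...,0]-528,P[...,1]-78)<50)&(P[...,2]>110)&(P[...,2]<180)&(p.min(2)>80);q=P[m];print(len(q),np.percentile(q,[2,50,98],axis=0))
if len(q)>20: print(least_squares(lambda c:np.hypot(q[:,0]-c[0],q[:,1]-c[1])-28,[528,78],loss='soft_l1').x)
"
```

```text
time_s: 15.7
eef_pos: [364.0, 310.6, 135.3]
eef_rot: [0.707, 0.707, 0.0, -0.0]
wrist_force: [-0.1, -0.6, -1.9]
finger_gap: 53.7
gripper_force: 42.7
time_s: 16.7
eef_pos: [527.5, 76.7, 133.9]
eef_rot: [0.708, 0.706, -0.001, -0.0]
wrist_force: [-0.1, 0.6, -1.6]
finger_gap: 53.3
gripper_force: 42.7
t16.70 tcp [527.5  76.7 133.9] yhead -0.1 tilt 0.1 F [-0.1  0.6 -1.6] gap 53.3 gf 42.7 q [-0.58  0.34  0.43  1.91 -0.17  0.93 -0.07]
dp(m) total [0.0011 0.0013 0.1249]
216 [[498.13198633  44.91774323 131.313413  ]
 [507.72641271  59.39324446 153.92064717]
 [537.73490717  93.46030174 177.97857242]]
[529.44587934  74.15607216]
```

```bash
python3 -m creep '{"grip":[0.5,0.5,0.5,0.5,0.5,0.5,0.5,0.5,0.5,0.5,0.5,0.5],"dp":[[0.002,0,0.006],[0,0,0.014],[0,0,0.016],[0,0,0.016],[0,0,0.016],[0,0,0.016],[0,0,0.012],[0,0,0.008],[0,0,0.004],[0,0,0],[0,0,0],[0,0,0]],"delta_rot":[[0,0,0],[0,0,0],[0,0,0],[0,0,0],[0,0,0],[0,0,0],[0,0,0],[0,0,0],[0,0,0],[0,0,0],[0,0,0],[0,0,0]]}' 40
python3 -c "
from h import *
go(528.5,77.7,9)
s=get_image('side');P=cloud(s);p=s['pixels'].astype(int)
m=(np.hypot(P[...,0]-528,P[...,1]-78)<50)&(P[...,2]>28)&(P[...,2]<65)&(p.min(2)>80);q=P[m];print(len(q),np.percentile(q,[2,50,98],axis=0))
if len(q)>20: print(least_squares(lambda c:np.hypot(q[:,0]-c[0],q[:,1]-c[1])-28,[528,78],loss='soft_l1').x)
"
```

```text
time_s: 17.75
eef_pos: [528.6, 79.8, 27.7]
eef_rot: [0.707, 0.707, 0.001, 0.0]
wrist_force: [-0.8, 0.2, -1.7]
finger_gap: 53.4
gripper_force: 42.7
t17.75 tcp [528.6  79.8  27.7] yhead 0.0 tilt 0.1 F [-0.8  0.2 -1.7] gap 53.4 gf 42.7 q [-0.52  0.49  0.37  1.99 -0.27  0.7   0.01]
dp(m) total [-0.0021 -0.0001  0.0187]
153 [[499.89843075  48.49055506  28.79989604]
 [506.66387611  64.7179819   46.4860465 ]
 [534.78687292  93.77550434  63.86142204]]
[530.66619414  77.25378924]
```

Centred. I'll set it down, release and go up.

```bash
python3 -m creep '{"grip":[0.5,0.5,0.5,0.5,0.5,0.5,0.5,0.5],"dp":[[0,-0.001,0.005],[0,0,0.005],[0,0,0.004],[0,0,0.002],[0,0,0.001],[0,0,0.001],[0,0,0.001],[0,0,0]],"delta_rot":[[0,0,0],[0,0,0],[0,0,0],[0,0,0],[0,0,0],[0,0,0],[0,0,0],[0,0,0]]}' 40
python3 -m creep '{"grip":[0.2,0,-0.2,-0.4,-0.6,-0.8,-1,-1,-1],"dp":[[0,0,0],[0,0,0],[0,0,0],[0,0,0],[0,0,0],[0,0,0],[0,0,0],[0,0,0],[0,0,0]],"delta_rot":[[0,0,0],[0,0,0],[0,0,0],[0,0,0],[0,0,0],[0,0,0],[0,0,0],[0,0,0],[0,0,0]]}'
python3 -m creep '{"grip":[-1,-1,-1,-1,-1,-1,-1,-1,-1,-1,-1,-1],"dp":[[0,0,-0.006],[0,0,-0.012],[0,0,-0.015],[0,0,-0.015],[0,0,-0.015],[0,0,-0.015],[0,0,-0.015],[0,0,-0.015],[0,0,-0.01],[0,0,-0.005],[0,0,0],[0,0,0]],"delta_rot":[[0,0,0],[0,0,0],[0,0,0],[0,0,0],[0,0,0],[0,0,0],[0,0,0],[0,0,0],[0,0,0],[0,0,0],[0,0,0],[0,0,0]]}'
python3 -c "
from h import *
go(533,-340,130)
s=get_image('side');P=cloud(s);p=s['pixels'].astype(int)
for nm,x,y,R in(('bottle',528,78,28),('white',532,-340,30),('red',538,172,30)):
  m=(np.hypot(P[...,0]-x,P[...,1]-y)<45)&(P[...,2]>15)&(P[...,2]<55)&(p.min(2)>80);q=P[m]
  print(nm,len(q),least_squares(lambda c:np.hypot(q[:,0]-c[0],q[:,1]-c[1])-R,[x,y],loss='soft_l1').x)
"
```

```text
time_s: 18.47
eef_pos: [527.0, 79.3, 8.8]
eef_rot: [0.707, 0.707, 0.0, -0.0]
wrist_force: [-3.9, -0.6, 8.8]
finger_gap: 53.6
gripper_force: 43.5
time_s: 19.22
eef_pos: [527.1, 79.5, 8.0]
eef_rot: [0.707, 0.707, -0.0, 0.0]
wrist_force: [-1.0, 1.2, 0.7]
finger_gap: 85.2
gripper_force: 0.0
time_s: 20.22
eef_pos: [526.9, 79.5, 131.0]
eef_rot: [0.707, 0.707, 0.0, -0.0]
wrist_force: [-0.5, -0.2, 0.0]
finger_gap: 85.4
gripper_force: 0.0
t20.22 tcp [526.9  79.5 131. ] yhead 0.0 tilt 0.0 F [-0.5 -0.2  0. ] gap 85.4 gf 0.0 q [-0.58  0.34  0.43  1.92 -0.18  0.92 -0.07]
dp(m) total [-0.4195  0.006   0.001 ]
bottle 162 [529.11150011  76.30431436]
white 197 [ 536.25282232 -341.95770511]
red 158 [539.40148893 170.77302836]
```

```bash
python3 -m creep '{"grip":[-1,-1,-1,-1,-1,-1,-1,-1,-1,-1,-1,-1],"dp":[[-0.02,0,0],[-0.03,0.001,0],[-0.03,0.001,0],[-0.03,0.001,0],[-0.03,0.001,0],[-0.03,0.001,0],[-0.03,0.001,0],[-0.03,0.001,0],[-0.03,0,0],[-0.03,0,0],[-0.03,0,0],[-0.03,0,0]],"delta_rot":[[0,0,0],[0,0,0],[0,0,0],[0,0,0],[0,0,0],[0,0,0],[0,0,0],[0,0,0],[0,0,0],[0,0,0],[0,0,0],[0,0,0]]}' 40
python3 -m creep '{"grip":[-1,-1,-1,-1,-1,-1],"dp":[[-0.03,0,0],[-0.025,0,0],[-0.015,0,0],[0,0,0],[0,0,0],[0,0,0]],"delta_rot":[[0,0,0],[0,0,0],[0,0,0],[0,0,0],[0,0,0],[0,0,0]]}' 40
python3 -c "
from h import *
go(534,-340,4)
s=get_image('side');cv2.imwrite('pics/t6.png',cv2.resize(s['pixels'][80:290,280:560,::-1],(800,600),interpolation=2))
P=cloud(s);m=(P[...,2]>60)&(P[...,2]<500)&(P[...,0]>370)&(P[...,0]<480)&(P[...,1]<-360)&(P[...,1]>-550);print('post',np.percentile(P[m],[1,50,99],axis=0))
"
```

```text
time_s: 21.27
eef_pos: [533.2, -271.7, 129.8]
eef_rot: [0.707, 0.707, -0.0, -0.001]
wrist_force: [1.0, -0.2, 0.5]
finger_gap: 85.6
gripper_force: 0.0
time_s: 21.77
eef_pos: [533.9, -339.2, 130.0]
eef_rot: [0.707, 0.707, 0.0, -0.001]
wrist_force: [-0.6, 0.8, 0.3]
finger_gap: 85.4
gripper_force: 0.0
t21.77 tcp [ 533.9 -339.2  130. ] yhead 0.0 tilt 0.1 F [-0.6  0.8  0.3] gap 85.4 gf 0.0 q [ 0.13  0.52  0.51  1.67 -0.29  1.02  0.74]
dp(m) total [-0.001   0.0003  0.126 ]
post [[ 401.84195797 -461.80239183   66.03325268]
 [ 406.547308   -434.13434742  307.65175369]
 [ 435.04109153 -402.63334688  496.71252749]]
```

View pics/t6.png

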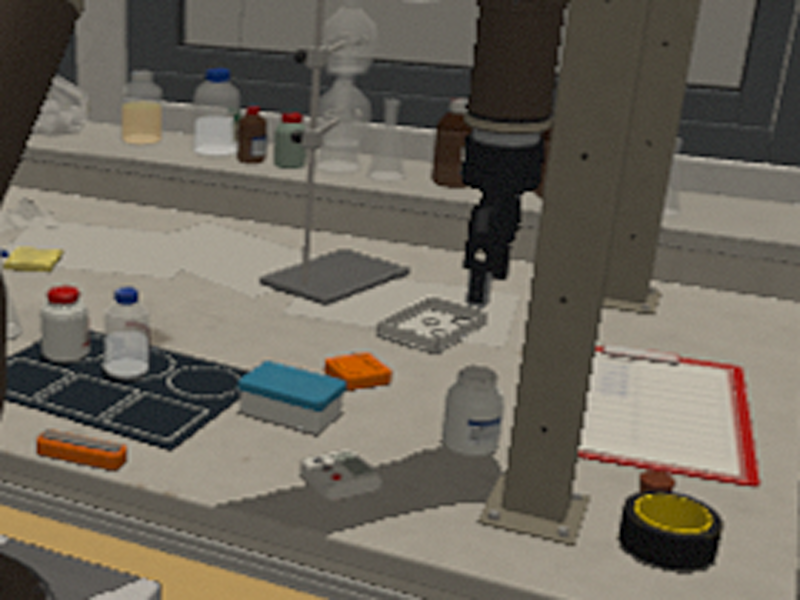

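Side view: the red jar (65,325) and bottle (127,335) stand upright in their rings. The gripper is above the white jar (473,410) and clear of the post. I'll descend and grip.

```bash
python3 -m creep '{"grip":[-1,-1,-1,-1,-1,-1,-1,-1,-1,-1,-1,-1],"dp":[[-0.001,0,0.008],[0,0,0.015],[0,0,0.016],[0,0,0.016],[0,0,0.016],[0,0,0.016],[0,0,0.015],[0,0,0.012],[0,0,0.008],[0,0,0.006],[0,0,0],[0,0,0]],"delta_rot":[[0,0,0],[0,0,0],[0,0,0],[0,0,0],[0,0,0],[0,0,0],[0,0,0],[0,0,0],[0,0,0],[0,0,0],[0,0,0],[0,0,0]]}' 40
python3 -m creep '{"grip":[0,0.3,0.5,0.5,0.5,0.5,0.5,0.5],"dp":[[0,0,0],[0,0,0],[0,0,0],[0,0,0],[0,0,0],[0,0,0],[0,0,0],[0,0,0]],"delta_rot":[[0,0,0],[0,0,0],[0,0,0],[0,0,0],[0,0,0],[0,0,0],[0,0,0],[0,0,0]]}' 40
python3 -m creep '{"grip":[0.5,0.5,0.5,0.5,0.5,0.5,0.5,0.5,0.5,0.5],"dp":[[0,0,-0.005],[0,0,-0.01],[0,0,-0.015],[0,0,-0.015],[0,0,-0.015],[0,0,-0.015],[0,0,-0.015],[0,0,-0.01],[0,0,0],[0,0,0]],"delta_rot":[[0,0,0],[0,0,0],[0,0,0],[0,0,0],[0,0,0],[0,0,0],[0,0,0],[0,0,0],[0,0,0],[0,0,0]]}' 40
python3 -c "
from h import *
go(519,-16.8,100)"
```

```text
time_s: 22.82
eef_pos: [534.2, -341.5, 3.2]
eef_rot: [0.707, 0.707, 0.0, 0.0]
wrist_force: [0.9, -0.3, 0.0]
finger_gap: 85.5
gripper_force: 0.0
time_s: 23.48
eef_pos: [534.8, -342.0, 4.3]
eef_rot: [0.707, 0.707, 0.0, 0.001]
wrist_force: [-0.4, 0.6, 6.0]
finger_gap: 57.8
gripper_force: 42.9
time_s: 24.32
eef_pos: [534.3, -341.5, 103.6]
eef_rot: [0.707, 0.707, 0.0, 0.0]
wrist_force: [-0.2, -0.6, -0.9]
finger_gap: 57.5
gripper_force: 43.1
t24.32 tcp [ 534.3 -341.5  103.6] yhead 0.0 tilt 0.1 F [-0.2 -0.6 -0.9] gap 57.5 gf 43.1 q [ 0.15  0.55  0.5   1.7  -0.31  0.97  0.76]
dp(m) total [ 0.3247 -0.0153  0.0035]
```

```bash
python3 -m creep '{"grip":[0.5,0.5,0.5,0.5,0.5,0.5,0.5,0.5,0.5,0.5,0.5,0.5],"dp":[[0.015,-0.0015,0],[0.032,-0.0015,0],[0.032,-0.0015,0],[0.032,-0.0015,0],[0.032,-0.0015,0],[0.032,-0.0015,0],[0.032,-0.0015,0],[0.032,-0.0015,0],[0.032,-0.0015,0],[0.027,-0.001,0],[0.018,-0.001,0],[0.0085,0,0]],"delta_rot":[[0,0,0],[0,0,0],[0,0,0],[0,0,0],[0,0,0],[0,0,0],[0,0,0],[0,0,0],[0,0,0],[0,0,0],[0,0,0],[0,0,0]]}' 40
python3 -m creep '{"grip":[0.5,0.5,0.5,0.5,0.5,0.5,0.5,0.5,0.5,0.5],"dp":[[0,0,0],[0,0,0],[0,0,0.01],[0,0,0.015],[0,0,0.015],[0,0,0.015],[0,0,0.012],[0,0,0.008],[0,0,0],[0,0,0]],"delta_rot":[[0,0,0],[0,0,0],[0,0,0],[0,0,0],[0,0,0],[0,0,0],[0,0,0],[0,0,0],[0,0,0],[0,0,0]]}' 40
python3 -c "
from h import *
go(519,-16.8,7)
s=get_image('side');P=cloud(s);p=s['pixels'].astype(int)
m=(np.hypot(P[...,0]-519,P[...,1]+17)<42)&(P[...,2]>38)&(P[...,2]<70)&(p.min(2)>80);q=P[m]
print(len(q),least_squares(lambda c:np.hypot(q[:,0]-c[0],q[:,1]-c[1])-30,[519,-17],loss='soft_l1').x)
"
```

```text
time_s: 25.32
eef_pos: [517.5, -13.7, 102.0]
eef_rot: [0.706, 0.709, -0.0, -0.001]
wrist_force: [0.8, -1.1, -1.9]
finger_gap: 57.5
gripper_force: 43.1
time_s: 26.15
eef_pos: [518.2, -18.3, 27.6]
eef_rot: [0.708, 0.706, -0.001, -0.0]
wrist_force: [-0.7, 0.1, -1.9]
finger_gap: 57.5
gripper_force: 43.1
t26.15 tcp [518.2 -18.3  27.6] yhead -0.1 tilt 0.1 F [-0.7  0.1 -1.9] gap 57.5 gf 43.1 q [-0.39  0.48  0.42  2.03 -0.3   0.69  0.22]
dp(m) total [0.0015 0.0008 0.0206]
107 [520.23780342 -19.01381174]
```

```bash
python3 -m creep '{"grip":[0.5,0.5,0.5,0.5,0.5,0.5,0.5,0.5],"dp":[[0.001,0,0.005],[0,0,0.005],[0,0,0.004],[0,0,0.003],[0,0,0.002],[0,0,0.001],[0,0,0.0005],[0,0,0]],"delta_rot":[[0,0,0],[0,0,0],[0,0,0],[0,0,0],[0,0,0],[0,0,0],[0,0,0],[0,0,0]]}' 40
python3 -m creep '{"grip":[0.2,0,-0.2,-0.4,-0.6,-0.8,-1,-1,-1],"dp":[[0,0,0],[0,0,0],[0,0,0],[0,0,0],[0,0,0],[0,0,0],[0,0,0],[0,0,0],[0,0,0]],"delta_rot":[[0,0,0],[0,0,0],[0,0,0],[0,0,0],[0,0,0],[0,0,0],[0,0,0],[0,0,0],[0,0,0]]}'
python3 -m creep '{"grip":[-1,-1,-1,-1,-1,-1,-1,-1,-1,-1,-1,-1],"dp":[[0,0,-0.006],[0,0,-0.012],[0,0,-0.015],[0,0,-0.015],[0,0,-0.015],[0,0,-0.015],[0,0,-0.01],[0,0,-0.007],[0,0,0],[0,0,0],[0,0,0],[0,0,0]],"delta_rot":[[0,0,0],[0,0,0],[0,0,0],[0,0,0],[0,0,0],[0,0,0],[0,0,0.12],[0,0,0.12],[0,0,0.12],[0,0,0.12],[0,0,0.12],[0,0,0.063]]}'
python3 -c "
from h import *
go(391,-242,100)
s=get_image('side');P=cloud(s);p=s['pixels'].astype(int)
m=(np.hypot(P[...,0]-519,P[...,1]+17)<42)&(P[...,2]>15)&(P[...,2]<55)&(p.min(2)>80);q=P[m]
print(len(q),least_squares(lambda c:np.hypot(q[:,0]-c[0],q[:,1]-c[1])-30,[519,-17],loss='soft_l1').x)
for d in(s,get_image('top')):
  I=rect(d,330,450,-305,-180,18,2);np.save('ti_%d.npy'%(d is s),I);print(np.percentile(I.min(2),[10,50,75,90,97]))
  g=cv2.cvtColor(I,cv2.COLOR_RGB2GRAY);th,m=cv2.threshold(cv2.GaussianBlur(g,(0,0),1.5),0,255,cv2.THRESH_OTSU);k,l,stt,ce=cv2.connectedComponentsWithStats(m)
  P=cloud(d);q=P[(np.hypot(P[...,0]-391,P[...,1]+242)<60)&(P[...,2]>13)&(P[...,2]<30)];print(cv2.minAreaRect(q[:,:2].astype(np.float32)))
"
```

```text
time_s: 26.87
eef_pos: [518.6, -16.1, 7.5]
eef_rot: [0.707, 0.707, -0.0, -0.0]
wrist_force: [0.6, 0.6, -1.4]
finger_gap: 57.5
gripper_force: 43.1
time_s: 27.62
eef_pos: [518.6, -16.1, 7.6]
eef_rot: [0.707, 0.707, 0.0, 0.0]
wrist_force: [-1.4, -0.6, -0.6]
finger_gap: 85.5
gripper_force: 0.0
time_s: 28.62
eef_pos: [518.6, -16.0, 103.1]
eef_rot: [0.9, 0.435, 0.0, -0.0]
wrist_force: [-0.4, 0.5, 0.8]
finger_gap: 85.8
gripper_force: 0.0
t28.62 tcp [518.6 -16.  103.1] yhead -38.4 tilt 0.0 F [-0.4  0.5  0.8] gap 85.8 gf 0.0 q [-0.57  0.39  0.64  1.99 -0.3   0.86 -0.43]
dp(m) total [-0.2564  0.0403  0.003 ]
158 [520.17653586 -16.24078101]
[ 91. 132. 134. 142. 157.]
((391.3927307128906, -244.76034545898438), (67.54589080810547, 64.79024505615234), 51.40294647216797)
[118. 126. 127. 140. 150.]
((390.7690734863281, -240.37448120117188), (63.55162811279297, 63.67865753173828), 49.82585144042969)
```

```bash
python3 -m creep '{"grip":[-1,-1,-1,-1,-1,-1,-1,-1,-1,-1,-1,-1],"dp":[[-0.015,0.002,0],[-0.03,0.005,0],[-0.03,0.005,0],[-0.03,0.005,0],[-0.03,0.005,0],[-0.03,0.005,0],[-0.03,0.005,0],[-0.03,0.004,0],[-0.02,0.003,0],[-0.0115,0.0015,0],[0,0,0],[0,0,0]],"delta_rot":[[0,0,0],[0,0,0],[0,0,0],[0,0,0],[0,0,0],[0,0,0],[0,0,0],[0,0,0],[0,0,0],[0,0,0],[0,0,0],[0,0,0]]}'
python3 -m creep '{"grip":[-0.5,-0.5,-0.5,-0.5,-0.5,-0.5,-0.5,-0.5,-0.5,-0.5],"dp":[[0,0,0],[0,0,0.01],[0,0,0.015],[0,0,0.015],[0,0,0.015],[0,0,0.01],[0,0,0.008],[0,0,0],[0,0,0],[0,0,0]],"delta_rot":[[0,0,0],[0,0,0],[0,0,0],[0,0,0],[0,0,0],[0,0,0],[0,0,0],[0,0,0],[0,0,0],[0,0,0]]}'
python3 -c "
from h import *
go(391,-242.3,0)
s=get_image('side');cv2.imwrite('pics/t7.png',cv2.resize(s['pixels'][130:280,340:540,::-1],(800,600),interpolation=2))
P=cloud(s);x,y,z=state()['eef_pos']
m=(np.hypot(P[...,0]-x,P[...,1]-y)<90)&(P[...,2]>25)&(P[...,2]<200)&(s['pixels'].max(2)<80);q=P[m]-[x,y,z]
for a in range(-5,90,5):
    k=q[(q[:,2]>=a)&(q[:,2]<a+5)]
    if len(k): print(a,len(k),np.round(k.min(0)[:2]),np.round(k.max(0)[:2]))
"
```

```text
time_s: 29.72
eef_pos: [391.9, -243.7, 102.7]
eef_rot: [0.899, 0.438, 0.0, -0.0]
wrist_force: [-0.3, 0.7, -0.3]
finger_gap: 85.4
gripper_force: 0.0
time_s: 30.55
eef_pos: [393.0, -243.3, 30.0]
eef_rot: [0.899, 0.439, 0.0, 0.0]
wrist_force: [0.5, 0.5, -0.7]
finger_gap: 64.2
gripper_force: 0.0
t30.55 tcp [ 393.  -243.3   30. ] yhead -38.0 tilt 0.0 F [ 0.5  0.5 -0.7] gap 64.2 gf 0.0 q [-0.05  0.43  0.63  2.17 -0.42  0.65  0.2 ]
dp(m) total [-0.0004 -0.0022  0.03  ]
40 9 [-32. -28.] [32. 21.]
45 13 [-36. -31.] [32. 30.]
50 21 [-38. -33.] [33. 29.]
55 20 [-39. -33.] [31. 30.]
60 20 [-40. -34.] [33. 30.]
65 27 [-40. -34.] [35. 31.]
70 20 [-40. -34.] [35. 31.]
75 19 [-40. -34.] [31. 31.]
80 16 [-41. -36.] [29. 22.]
85 30 [-52. -46.] [39. 45.]
```

View pics/t7.png

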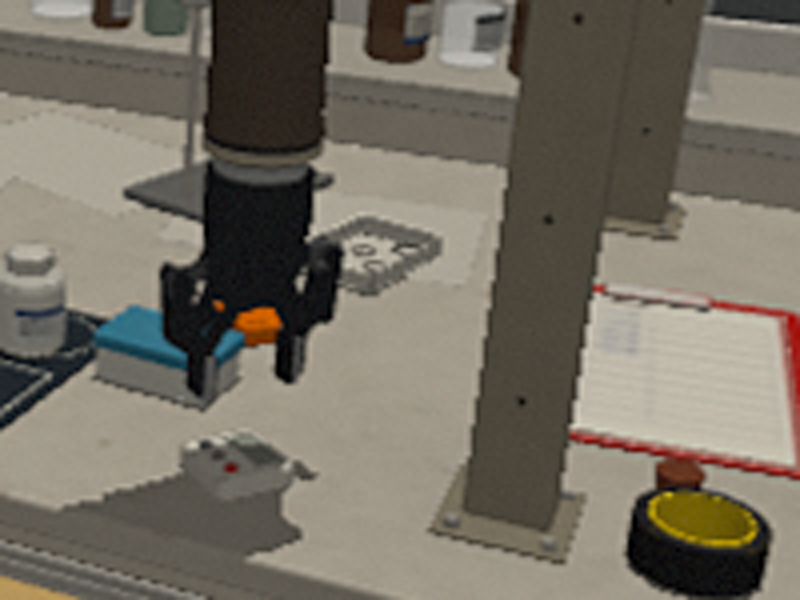

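The tips (crop 200,390 and 288,375) are above the timer (235,465), about 40 mm above the reported TCP at 64 mm gap. So I need a reported z of about -35 for the timer.

```bash
python3 -m creep '{"grip":[-1,-1,-1,-1,-1,-1,-1,-1,-1,-1,-1,-1],"dp":[[0,-0.002,0],[0,0,0],[0,0,0],[0,0,0.008],[0,0,0.014],[0,0,0.014],[0,0,0.012],[0,0,0.008],[0,0,0.005],[0,0,0.003],[0,0,0],[0,0,0]],"delta_rot":[[0,0,0],[0,0,0],[0,0,0],[0,0,0],[0,0,0],[0,0,0],[0,0,0],[0,0,0],[0,0,0],[0,0,0],[0,0,0],[0,0,0]]}' 30
python3 -m creep '{"grip":[-0.6,-0.4,-0.2,0,0.3,0.3,0.3],"dp":[[0,0,0],[0,0,0],[0,0,0],[0,0,0],[0,0,0],[0,0,0],[0,0,0]],"delta_rot":[[0,0,0],[0,0,0],[0,0,0],[0,0,0],[0,0,0],[0,0,0],[0,0,0]]}' 30
python3 -c "
from h import *
st()"
```

```text
time_s: 31.6
eef_pos: [391.1, -242.1, -34.3]
eef_rot: [0.899, 0.438, 0.0, 0.0]
wrist_force: [0.6, 0.6, -1.2]
finger_gap: 85.4
gripper_force: 0.0
time_s: 32.18
eef_pos: [391.5, -242.1, -33.8]
eef_rot: [0.899, 0.438, 0.0, 0.0]
wrist_force: [-0.7, 0.6, 6.3]
finger_gap: 63.0
gripper_force: 32.1
t32.18 tcp [ 391.5 -242.1  -33.8] yhead -38.0 tilt 0.1 F [-0.7  0.6  6.3] gap 63.0 gf 32.1 q [ 0.05  0.54  0.51  2.2  -0.54  0.51  0.31]
```

```bash
python3 -m creep '{"grip":[0.3,0.3,0.3,0.3,0.3,0.3,0.3,0.3,0.3,0.3,0.3,0.3],"dp":[[0,0,-0.006],[0,0,-0.012],[0,0,-0.015],[0,0,-0.015],[0,0,-0.015],[0,0,-0.015],[0,0,-0.015],[0,0,-0.015],[0,0,-0.012],[0,0,-0.01],[0,0,0],[0,0,0]],"delta_rot":[[0,0,0],[0,0,0],[0,0,0],[0,0,0],[0,0,0],[0,0,-0.1],[0,0,-0.1],[0,0,-0.1],[0,0,-0.1],[0,0,-0.1],[0,0,-0.064],[0,0,0]]}' 30
python3 -c "
from h import *
go(428.6,183.3,-31)"
```

```text
time_s: 33.18
eef_pos: [391.4, -242.0, 96.6]
eef_rot: [0.74, 0.672, 0.001, 0.001]
wrist_force: [-0.2, 0.1, -1.2]
finger_gap: 63.1
gripper_force: 33.8
t33.18 tcp [ 391.4 -242.    96.6] yhead -5.5 tilt 0.1 F [-0.2  0.1 -1.2] gap 63.1 gf 33.8 q [-0.03  0.28  0.57  2.12 -0.21  0.79  0.58]
dp(m) total [ 0.4269 -0.004   0.1276]
```

```bash
python3 -m creep '{"grip":[0.3,0.3,0.3,0.3,0.3,0.3,0.3,0.3,0.3,0.3,0.3,0.3],"dp":[[0.015,-0.001,0],[0.03,-0.001,0],[0.033,-0.001,0],[0.033,-0.001,0],[0.033,0,0],[0.033,0,0],[0.033,0,0],[0.033,0,0],[0.033,0,0],[0.033,0,0],[0.033,0,0],[0.033,0,0]],"delta_rot":[[0,0,0],[0,0,0],[0,0,0],[0,0,0],[0,0,0],[0,0,0],[0,0,0],[0,0,0],[0,0,0],[0,0,0],[0,0,0],[0,0,0]]}' 30
python3 -m creep '{"grip":[0.3,0.3,0.3,0.3,0.3,0.3,0.3,0.3,0.3,0.3,0.3,0.3],"dp":[[0.03,0,0],[0.02,0,0],[0.012,0,0],[0.02,0,0.0],[0,0,0.01],[0,0,0.015],[0,0,0.015],[0,0,0.015],[0,0,0.015],[0,0,0.01],[0,0,0],[0,0,0]],"delta_rot":[[0,0,0],[0,0,0],[0,0,0],[0,0,0],[0,0,0],[0,0,0],[0,0,0],[0,0,0],[0,0,0],[0,0,0],[0,0,0],[0,0,0]]}' 30
python3 -c "
from h import *
go(428.6,183.3,-31)"
```

```text
time_s: 34.18
eef_pos: [423.6, 133.1, 95.5]
eef_rot: [0.742, 0.67, -0.0, -0.0]
wrist_force: [0.6, -0.4, -0.9]
finger_gap: 63.2
gripper_force: 33.8
time_s: 35.18
eef_pos: [432.0, 212.3, 15.3]
eef_rot: [0.742, 0.671, -0.001, 0.0]
wrist_force: [-0.0, 1.0, -1.1]
finger_gap: 63.1
gripper_force: 33.8
t35.18 tcp [432.  212.3  15.3] yhead -5.8 tilt 0.1 F [-0.   1.  -1.1] gap 63.1 gf 33.8 q [-0.79  0.43  0.29  2.12 -0.21  0.61 -0.46]
dp(m) total [-0.0291 -0.0004  0.0463]
```

```bash
python3 -m creep '{"grip":[0.3,0.3,0.3,0.3,0.3,0.3,0.3,0.3,0.3],"dp":[[-0.012,0,0],[-0.012,0,0],[-0.005,0,0],[0,0,0.008],[0,0,0.01],[0,0,0.008],[0,0,0.004],[0,0,0],[0,0,0]],"delta_rot":[[0,0,0],[0,0,0],[0,0,0],[0,0,0],[0,0,0],[0,0,0],[0,0,0],[0,0,0],[0,0,0]]}' 30
python3 -c "
from h import *
go(428.6,183.3,-31)"
```

```text
time_s: 35.93
eef_pos: [429.0, 184.4, -15.0]
eef_rot: [0.741, 0.671, -0.001, -0.0]
wrist_force: [-0.2, 0.1, -1.0]
finger_gap: 63.4
gripper_force: 33.8
t35.93 tcp [429.  184.4 -15. ] yhead -5.7 tilt 0.1 F [-0.2  0.1 -1. ] gap 63.4 gf 33.8 q [-0.72  0.47  0.26  2.17 -0.24  0.53 -0.38]
dp(m) total [-0.0011 -0.0003  0.016 ]
```

```bash
python3 -m creep '{"grip":[0.3,0.3,0.3,0.3,0.3,0.3,0.3,0.3],"dp":[[-0.001,0,0.004],[0,0,0.005],[0,0,0.003],[0,0,0.002],[0,0,0.001],[0,0,0.0005],[0,0,0],[0,0,0]],"delta_rot":[[0,0,0],[0,0,0],[0,0,0],[0,0,0],[0,0,0],[0,0,0],[0,0,0],[0,0,0]]}' 30
python3 -m creep '{"grip":[-0.2,-0.4,-0.55,-0.65,-0.7,-0.7,-0.7,-0.7],"dp":[[0,0,0],[0,0,0],[0,0,0],[0,0,0],[0,0,0],[0,0,0],[0,0,0],[0,0,0]],"delta_rot":[[0,0,0],[0,0,0],[0,0,0],[0,0,0],[0,0,0],[0,0,0],[0,0,0],[0,0,0]]}'
python3 -m creep '{"grip":[-0.7,-0.7,-0.7,-0.7,-0.7,-0.7,-0.7,-0.7,-0.7,-0.7,-0.7,-0.7],"dp":[[0,0,-0.006],[0,0,-0.012],[0,0,-0.02],[0,0,-0.03],[0,0,-0.03],[0,0,-0.03],[0,0,-0.03],[0,0,-0.03],[0.025,0,-0.02],[0.03,0,-0.01],[0.03,0,0],[0.03,0,0]],"delta_rot":[[0,0,0],[0,0,0],[0,0,0],[0,0,0],[0,0,0],[0,0,0],[0,0,0],[0,0,0],[0,0,0],[0,0,0],[0,0,0],[0,0,0]]}'
```

```text
time_s: 36.6
eef_pos: [429.3, 183.4, -29.8]
eef_rot: [0.741, 0.671, 0.0, 0.0]
wrist_force: [-0.5, 0.5, -0.4]
finger_gap: 63.6
gripper_force: 33.8
time_s: 37.27
eef_pos: [429.3, 183.4, -29.9]
eef_rot: [0.741, 0.671, 0.0, 0.0]
wrist_force: [0.2, -1.1, -0.8]
finger_gap: 72.6
gripper_force: 0.0
time_s: 38.27
eef_pos: [441.0, 299.3, 189.9]
eef_rot: [0.741, 0.671, 0.001, -0.0]
wrist_force: [0.8, -0.5, -0.9]
finger_gap: 72.6
gripper_force: 0.0
```

```bash
python3 -m creep '{"grip":[-0.7,-0.7,-0.7,-0.7,-0.7,-0.7,-0.7,-0.7,-0.7,-0.7],"dp":[[0.03,0,0],[0.03,0,0],[0.03,0,0],[0.03,0,0],[0.03,0,0],[0.03,0,0],[0.03,0,0],[0.015,0,0],[0,0,0],[0,0,0]],"delta_rot":[[0,0,0],[0,0,0],[0,0,0],[0,0,0],[0,0,0],[0,0,0],[0,0,0],[0,0,0],[0,0,0],[0,0,0]]}' >/dev/null
python3 -c "
from h import *
st()
t=get_image('top');s=get_image('side')
for n,d in(('T',t),('S',s)):
  P=cloud(d);p=d['pixels'].astype(int)
  q=P[(np.hypot(P[...,0]-429,P[...,1]-183)<60)&(P[...,2]>14)&(P[...,2]<30)]
  if len(q)>20: print(n,'timer',cv2.minAreaRect(q[:,:2].astype(np.float32)),np.median(q[:,2]))
  for nm,x,y,R in(('red',538,172,30),('bottle',528.5,78,28),('white',519,-17,30)):
    q=P[(np.hypot(P[...,0]-x,P[...,1]-y)<45)&(P[...,2]>14)&(P[...,2]<55)]
    if len(q)>20: print(n,nm,len(q),least_squares(lambda c:np.hypot(q[:,0]-c[0],q[:,1]-c[1])-R,[x,y],loss='soft_l1').x,np.percentile(P[np.hypot(P[...,0]-x,P[...,1]-y)<30][:,2],99))
cv2.imwrite('pics/t8.png',np.vstack([cv2.resize(t['pixels'][185:265,220:420,::-1],(700,280),interpolation=2),cv2.resize(s['pixels'][130:260,230:430,::-1],(480,312),interpolation=2)[:, :480].repeat(1,0) if 0 else cv2.resize(s['pixels'][150:250,230:455,::-1],(700,311),interpolation=2)]))
"
```

```text
t39.10 tcp [462.3 521.9 187.6] yhead -5.6 tilt 0.1 F [ 0.6 -1.6  0.1] gap 72.8 gf 0.0 q [-1.09  0.55  0.27  1.42 -0.15  1.19 -0.9 ]
T timer ((427.53448486328125, 185.24624633789062), (64.11421966552734, 64.09922790527344), 83.86187744140625) 20.952752068216544
T red 59 [535.8482447  174.29018352] 875.5159482063481
T bottle 49 [525.80643455  79.99898854] 110.97799743831179
T white 47 [517.21002687 -13.0326985 ] 875.5185462176611
S timer ((429.0773010253906, 178.32815551757812), (61.670265197753906, 62.45505142211914), 80.41632080078125) 22.4380282740023
S red 177 [539.16511913 170.33241711] 91.53022236578947
S bottle 174 [529.37178402  76.613822  ] 110.87065787313244
S white 200 [520.30767187 -16.62917552] 91.37113464421513
```

View pics/t8.png

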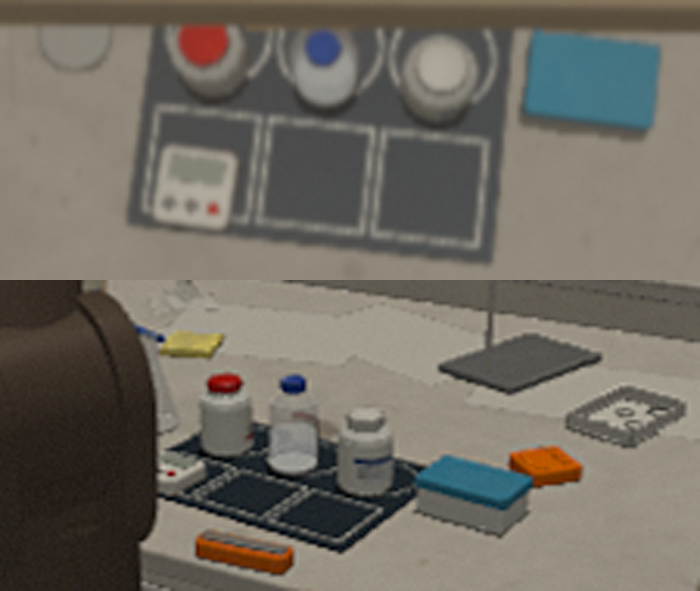

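The timer sits about 20 px low in its square in the crop (timer centre 195,187; square centre 202,165), and the jars look too far forward in their rings. My mat fit must be off in x, so I'm refitting from explicit corners.

```bash
python3 -c "
from h import *
from scipy.ndimage import gaussian_filter
np.set_printoptions(precision=1,suppress=True)
t=load('top',0);s=load('side',0)
for d,pts in((t,[(143,212),(155,108),(260,118),(250,222),(491,137),(480,247)]),):
  for a,b in pts: print((a,b),at(d,a/3.5+220,b/3.5+185,3))
out=[]
M=matmodel()
for n,d in(('top',t),('side',s)):
  I=rect(d,360,620,-90,260,3,2)[:,:,::-1].copy()
  p=(478.8,82.8,-.1);c,q=np.cos(p[2]),np.sin(p[2])
  X=p[0]+c*M[:,0]-q*M[:,1];Y=p[1]+q*M[:,0]+c*M[:,1]
  for x,y in zip(X,Y): cv2.circle(I,(int((260-y)*2),int((620-x)*2)),1,(0,0,255),-1)
  out.append(cv2.resize(I,(400,297)))
cv2.imwrite('pics/t9.png',np.hstack(out))
"
```

```text
(143, 212) [408.3 227.8   3. ]
(155, 108) [495.6 221.3   3. ]
(260, 118) [488.3 133.1   3. ]
(250, 222) [401.3 139.1   3. ]
(491, 137) [474.8 -59.7   3. ]
(480, 247) [383.5 -50.2   3. ]
```

View pics/t9.png

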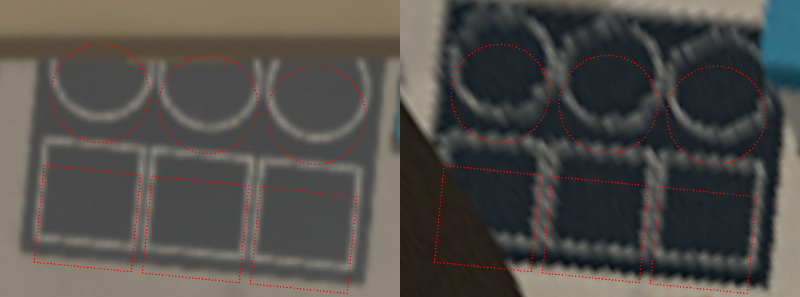

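The overlay shows the model about 20 mm too near, because my search grid was cut off. I'm refitting with a wider grid.

```bash
python3 - <<'E'
from h import *
from scipy.ndimage import gaussian_filter,map_coordinates
from scipy.optimize import minimize
t=load("top",0);s=load("side",0);M=matmodel();out=[]
x0,x1,y0,y1=340,680,-130,260
for n,d in(("top",t),("side",s)):
    g=rect(d,x0,x1,y0,y1,3).astype(float).mean(2)
    I=gaussian_filter(g,2)-gaussian_filter(g,10)
    # mask: exclude shelf/arm (use only outline points that fall on the visible dark mat zone)
    V=np.ones_like(I)
    if n=="top": V[:int((x1-545)*2)]=0
    else: V[:, :int((y1-150)*2)]=0
    def cost(p):
        c,q=np.cos(p[2]),np.sin(p[2]);X=p[0]+c*M[:,0]-q*M[:,1];Y=p[1]+q*M[:,0]+c*M[:,1]
        k=[(x1-X)*2,(y1-Y)*2];v=map_coordinates(I,k,order=1,mode='nearest');w=map_coordinates(V,k,order=0,mode='nearest')>.5
        return -np.clip(v[w],-20,20).mean()
    best=min((cost([x,y,a]),x,y,a) for a in np.arange(-.2,0.02,.02) for x in range(460,530,4) for y in range(55,105,4))
    b=np.array(best[1:]);r=minimize(cost,b,method="Nelder-Mead",options=dict(initial_simplex=b+np.array([[0,0,0],[3,0,0],[0,3,0],[0,0,.02]])))
    p=r.x;c,q=np.cos(p[2]),np.sin(p[2]);print(n,round(r.fun,1),np.round(p,3))
    for nm,w in dict(red=(50,95),mid=(50,0),white=(50,-95),timer=(-60,95)).items(): print(nm,np.round([p[0]+c*w[0]-q*w[1],p[1]+q*w[0]+c*w[1]],1))
    J=rect(d,360,640,-90,260,3,2)[:,:,::-1].copy()
    for x,y in zip(p[0]+c*M[:,0]-q*M[:,1],p[1]+q*M[:,0]+c*M[:,1]): cv2.circle(J,(int((260-y)*2),int((640-x)*2)),1,(0,0,255),-1)
    out.append(cv2.resize(J,(400,320)))
cv2.imwrite("pics/t10.png",np.hstack(out))
E
```

```text
top -16.1 [ 5.01865e+02  8.11730e+01 -9.50000e-02]
red [560.7 171. ]
mid [551.6  76.4]
white [542.6 -18.1]
timer [451.2 181.4]
side -12.2 [ 5.05511e+02  8.01650e+01 -9.50000e-02]
red [564.3 170. ]
mid [555.3  75.4]
white [546.3 -19.1]
timer [454.8 180.4]
```

View pics/t10.png

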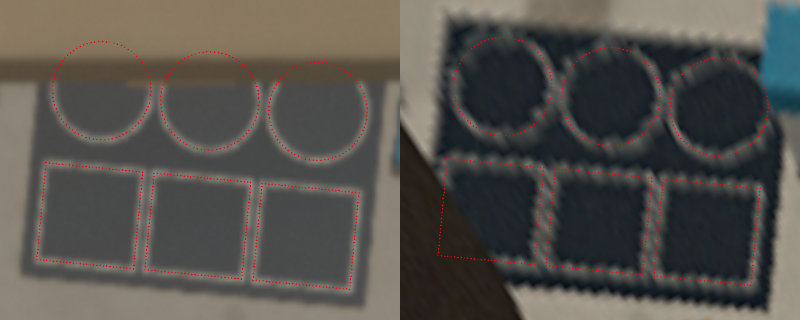

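The outlines now match in both views. The objects need to move about (+25, -2) mm in world, which is about +25 mm along tool y at the current heading. I'll redo the red jar first.

```bash
python3 -m creep '{"grip":[-1,-1,-1,-1,-1,-1,-1,-1,-1,-1,-1,-1],"dp":[[-0.018,0.006,0],[-0.032,0.0104,0],[-0.032,0.0104,0],[-0.032,0.0104,0],[-0.032,0.0104,0],[-0.032,0.0104,0],[-0.032,0.0104,0],[-0.032,0.0104,0],[-0.032,0.0104,0],[-0.032,0.0104,0],[-0.022,0.0064,0],[-0.012,0.004,0]],"delta_rot":[[0,0,0],[0,0,0],[0,0,0],[0,0,0],[0,0,0],[0,0,0],[0,0,0],[0,0,0],[0,0,0],[0,0,0],[0,0,0],[0,0,0]]}'
python3 -m creep '{"grip":[-1,-1,-1,-1,-1,-1,-1,-1],"dp":[[0,0,0],[0,0,0.01],[0,0,0.02],[0,0,0.02],[0,0,0.02],[0,0,0.01],[0,0,0],[0,0,0]],"delta_rot":[[0,0,0],[0,0,0],[0,0,0],[0,0,0],[0,0,0],[0,0,0],[0,0,0],[0,0,0]]}'
python3 -c "
from h import *
go(538,172.4,8)"
```

```text
time_s: 40.2
eef_pos: [539.1, 167.1, 189.0]
eef_rot: [0.743, 0.669, 0.0, 0.001]
wrist_force: [0.6, -0.1, 0.4]
finger_gap: 85.1
gripper_force: 0.0
time_s: 40.87
eef_pos: [538.2, 173.6, 107.6]
eef_rot: [0.741, 0.672, -0.001, -0.0]
wrist_force: [-0.9, -0.5, 0.3]
finger_gap: 85.3
gripper_force: 0.0
t40.87 tcp [538.2 173.6 107.6] yhead -5.6 tilt 0.1 F [-0.9 -0.5  0.3] gap 85.3 gf 0.0 q [-0.66  0.42  0.34  1.86 -0.17  0.9  -0.34]
dp(m) total [-0.0012  0.0001  0.0996]
```

```bash
python3 -m creep '{"grip":[-1,-1,-1,-1,-1,-1,-1,-1,-1,-1,-1],"dp":[[-0.001,0,0.01],[0,0,0.015],[0,0,0.015],[0,0,0.015],[0,0,0.015],[0,0,0.012],[0,0,0.008],[0,0,0.006],[0,0,0.004],[0,0,0],[0,0,0]],"delta_rot":[[0,0,0],[0,0,0],[0,0,0],[0,0,0],[0,0,0],[0,0,0],[0,0,0],[0,0,0],[0,0,0],[0,0,0],[0,0,0]]}' 40
python3 -m creep '{"grip":[0,0.3,0.5,0.5,0.5,0.5,0.5,0.5],"dp":[[0,0,0],[0,0,0],[0,0,0],[0,0,0],[0,0,0],[0,0,0],[0,0,0],[0,0,0]],"delta_rot":[[0,0,0],[0,0,0],[0,0,0],[0,0,0],[0,0,0],[0,0,0],[0,0,0],[0,0,0]]}' 40
python3 -m creep '{"grip":[0.5,0.5,0.5,0.5,0.5,0.5,0.5,0.5,0.5],"dp":[[0,0,-0.004],[0,0,-0.005],[0,0,-0.004],[0,0.004,0],[0.0005,0.008,0],[0,0.008,0],[0,0.005,0],[0,0,0],[0,0,0]],"delta_rot":[[0,0,0],[0,0,0],[0,0,0],[0,0,0],[0,0,0],[0,0,0],[0,0,0],[0,0,0],[0,0,0]]}' 40
python3 -c "
from h import *
go(563,170.6,8)"
```

```text
time_s: 41.78
eef_pos: [538.9, 171.6, 8.4]
eef_rot: [0.741, 0.671, 0.0, 0.0]
wrist_force: [-0.6, 0.5, -0.2]
finger_gap: 85.2
gripper_force: 0.0
time_s: 42.45
eef_pos: [539.0, 171.9, 9.1]
eef_rot: [0.741, 0.671, 0.001, 0.0]
wrist_force: [-1.3, -0.6, 4.6]
finger_gap: 56.9
gripper_force: 41.8
time_s: 43.2
eef_pos: [563.7, 169.1, 20.6]
eef_rot: [0.741, 0.671, -0.0, -0.0]
wrist_force: [0.2, 0.1, -1.2]
finger_gap: 56.7
gripper_force: 42.9
t43.20 tcp [563.7 169.1  20.6] yhead -5.7 tilt 0.0 F [ 0.2  0.1 -1.2] gap 56.7 gf 42.9 q [-0.59  0.57  0.3   1.86 -0.23  0.75 -0.27]
dp(m) total [ 0.0014 -0.0009  0.0126]
```

Lower, release, rise, then move over to the bottle.

```bash
python3 -m creep '{"grip":[0.5,0.5,0.5,0.5,0.5,0.5],"dp":[[0.001,0,0.004],[0,0,0.004],[0,0,0.003],[0,0,0.001],[0,0,0.0005],[0,0,0]],"delta_rot":[[0,0,0],[0,0,0],[0,0,0],[0,0,0],[0,0,0],[0,0,0]]}' 40
python3 -m creep '{"grip":[0.2,0,-0.2,-0.4,-0.6,-0.8,-1,-1,-1],"dp":[[0,0,0],[0,0,0],[0,0,0],[0,0,0],[0,0,0],[0,0,0],[0,0,0],[0,0,0],[0,0,0]],"delta_rot":[[0,0,0],[0,0,0],[0,0,0],[0,0,0],[0,0,0],[0,0,0],[0,0,0],[0,0,0],[0,0,0]]}'
python3 -m creep '{"grip":[-1,-1,-1,-1,-1,-1,-1,-1,-1,-1,-1,-1],"dp":[[0,0,-0.006],[0,0,-0.012],[0,0,-0.018],[0,0,-0.02],[0,0,-0.02],[0,0,-0.02],[0,0,-0.012],[-0.02,-0.006,0],[-0.03,-0.01,0],[-0.03,-0.008,0],[-0.014,-0.004,0],[0,0,0]],"delta_rot":[[0,0,0],[0,0,0],[0,0,0],[0,0,0],[0,0,0],[0,0,0],[0,0,0],[0,0,0],[0,0,0],[0,0,0],[0,0,0],[0,0,0]]}'
python3 -c "
from h import *
go(527.3,79,10)"
```

```text
time_s: 43.7
eef_pos: [563.1, 171.0, 9.1]
eef_rot: [0.741, 0.671, -0.0, -0.001]
wrist_force: [-4.0, -0.4, 8.5]
finger_gap: 56.7
gripper_force: 43.9
time_s: 44.45
eef_pos: [563.6, 170.5, 8.5]
eef_rot: [0.741, 0.671, -0.0, -0.0]
wrist_force: [-0.2, -0.1, 0.1]
finger_gap: 85.6
gripper_force: 0.0
time_s: 45.45
eef_pos: [525.5, 75.7, 117.3]
eef_rot: [0.743, 0.669, -0.0, 0.0]
wrist_force: [-0.0, 0.4, 1.2]
finger_gap: 85.5
gripper_force: 0.0
t45.45 tcp [525.5  75.7 117.3] yhead -6.0 tilt 0.0 F [-0.   0.4  1.2] gap 85.5 gf 0.0 q [-0.53  0.35  0.37  1.93 -0.16  0.89 -0.18]
dp(m) total [0.0035 0.0015 0.1073]
```

```bash
python3 -m creep '{"grip":[-1,-1,-1,-1,-1,-1,-1,-1,-1,-1,-1,-1],"dp":[[0.0015,0.001,0.01],[0,0,0.015],[0,0,0.015],[0,0,0.015],[0,0,0.015],[0,0,0.015],[0,0,0.01],[0,0,0.006],[0,0,0.004],[0,0,0.002],[0,0,0],[0,0,0]],"delta_rot":[[0,0,0],[0,0,0],[0,0,0],[0,0,0],[0,0,0],[0,0,0],[0,0,0],[0,0,0],[0,0,0],[0,0,0],[0,0,0],[0,0,0]]}' 40
python3 -m creep '{"grip":[0,0.3,0.5,0.5,0.5,0.5,0.5,0.5],"dp":[[0,0,0],[0,0,0],[0,0,0],[0,0,0],[0,0,0],[0,0,0],[0,0,0],[0,0,0]],"delta_rot":[[0,0,0],[0,0,0],[0,0,0],[0,0,0],[0,0,0],[0,0,0],[0,0,0],[0,0,0]]}' 40
python3 -m creep '{"grip":[0.5,0.5,0.5,0.5,0.5,0.5,0.5,0.5,0.5],"dp":[[0,0,-0.004],[0,0,-0.005],[0,0,-0.004],[0,0.004,0],[0.0005,0.008,0],[0,0.008,0],[0,0.006,0],[0,0,0],[0,0,0]],"delta_rot":[[0,0,0],[0,0,0],[0,0,0],[0,0,0],[0,0,0],[0,0,0],[0,0,0],[0,0,0],[0,0,0]]}' 40
```

```text
time_s: 46.45
eef_pos: [528.1, 81.3, 10.0]
eef_rot: [0.741, 0.671, 0.0, 0.0]
wrist_force: [0.6, 0.1, -0.2]
finger_gap: 85.5
gripper_force: 0.0
time_s: 47.12
eef_pos: [527.9, 81.3, 10.3]
eef_rot: [0.741, 0.671, 0.0, 0.0]
wrist_force: [-1.1, -0.5, 5.5]
finger_gap: 53.3
gripper_force: 41.7
time_s: 47.87
eef_pos: [553.8, 78.8, 22.2]
eef_rot: [0.741, 0.671, -0.0, -0.0]
wrist_force: [-0.8, -0.9, -2.1]
finger_gap: 53.5
gripper_force: 42.6
```

```bash
python3 -c "
from h import *
go(553.3,76.9,9)
s=get_image('side');P=cloud(s);p=s['pixels'].astype(int)
for nm,x,y,R in(('red tgt 564.3 170',563,170,30),('bottle tgt 555.3 75.4',553,76,28)):
    q=P[(np.hypot(P[...,0]-x,P[...,1]-y)<45)&(P[...,2]>18)&(P[...,2]<52)&(p.min(2)>80)]
    print(nm,len(q),least_squares(lambda c:np.hypot(q[:,0]-c[0],q[:,1]-c[1])-R,[x,y],loss='soft_l1').x)"
```

```text
t47.87 tcp [553.8  78.8  22.2] yhead -5.7 tilt 0.0 F [-0.8 -0.9 -2.1] gap 53.5 gf 42.6 q [-0.47  0.53  0.31  1.93 -0.24  0.72 -0.11]
dp(m) total [-0.0019 -0.0003  0.0132]
red tgt 564.3 170 127 [565.32515483 170.11881509]
bottle tgt 555.3 75.4 127 [555.28297272  74.284486  ]
```

```bash
python3 -m creep '{"grip":[0.5,0.5,0.5,0.5,0.5,0.5],"dp":[[0,0,0.004],[0,0,0.004],[0,0,0.003],[0,0,0.001],[0,0,0.0005],[0,0,0]],"delta_rot":[[0,0,0],[0,0,0],[0,0,0],[0,0,0],[0,0,0],[0,0,0]]}' 40
python3 -m creep '{"grip":[0.2,0,-0.2,-0.4,-0.6,-0.8,-1,-1,-1],"dp":[[0,0,0],[0,0,0],[0,0,0],[0,0,0],[0,0,0],[0,0,0],[0,0,0],[0,0,0],[0,0,0]],"delta_rot":[[0,0,0],[0,0,0],[0,0,0],[0,0,0],[0,0,0],[0,0,0],[0,0,0],[0,0,0],[0,0,0]]}'
python3 -m creep '{"grip":[-1,-1,-1,-1,-1,-1,-1,-1,-1,-1,-1,-1],"dp":[[0,0,-0.006],[0,0,-0.012],[0,0,-0.018],[0,0,-0.02],[0,0,-0.02],[0,0,-0.02],[0,0,-0.012],[-0.02,-0.006,0],[-0.03,-0.009,0],[-0.03,-0.007,0],[-0.0175,-0.0035,0],[0,0,0]],"delta_rot":[[0,0,0],[0,0,0],[0,0,0],[0,0,0],[0,0,0],[0,0,0],[0,0,0],[0,0,0],[0,0,0],[0,0,0],[0,0,0],[0,0,0]]}'
python3 -m creep '{"grip":[-1,-1],"dp":[[0,0,0],[0,0,0]],"delta_rot":[[0,0,0],[0,0,0]]}' >/dev/null
python3 -c "
from h import *
go(518.6,-15.5,8)"
```

```text
time_s: 48.42
eef_pos: [553.0, 79.1, 10.3]
eef_rot: [0.741, 0.671, -0.0, -0.0]
wrist_force: [-2.7, -0.7, 6.0]
finger_gap: 53.4
gripper_force: 43.3
time_s: 49.17
eef_pos: [553.6, 79.1, 10.0]
eef_rot: [0.741, 0.671, 0.0, 0.0]
wrist_force: [0.8, -0.3, 0.4]
finger_gap: 85.5
gripper_force: 0.0
time_s: 50.17
eef_pos: [517.5, -20.2, 119.6]
eef_rot: [0.743, 0.669, -0.0, 0.001]
wrist_force: [-1.3, -0.6, -0.0]
finger_gap: 85.7
gripper_force: 0.0
t50.33 tcp [519.1 -14.5 118.9] yhead -5.6 tilt 0.1 F [-0.4  0.6 -0.4] gap 85.6 gf 0.0 q [-0.38  0.33  0.39  1.96 -0.16  0.88 -0.  ]
dp(m) total [-0.0011 -0.0006  0.1109]
```

```bash
python3 -m creep '{"grip":[-1,-1,-1,-1,-1,-1,-1,-1,-1,-1,-1,-1],"dp":[[-0.001,0,0.01],[0,0,0.016],[0,0,0.016],[0,0,0.016],[0,0,0.016],[0,0,0.015],[0,0,0.01],[0,0,0.006],[0,0,0.004],[0,0,0.002],[0,0,0],[0,0,0]],"delta_rot":[[0,0,0],[0,0,0],[0,0,0],[0,0,0],[0,0,0],[0,0,0],[0,0,0],[0,0,0],[0,0,0],[0,0,0],[0,0,0],[0,0,0]]}' 40
python3 -m creep '{"grip":[0,0.3,0.5,0.5,0.5,0.5,0.5,0.5],"dp":[[0,0,0],[0,0,0],[0,0,0],[0,0,0],[0,0,0],[0,0,0],[0,0,0],[0,0,0]],"delta_rot":[[0,0,0],[0,0,0],[0,0,0],[0,0,0],[0,0,0],[0,0,0],[0,0,0],[0,0,0]]}' 40
python3 -m creep '{"grip":[0.5,0.5,0.5,0.5,0.5,0.5,0.5,0.5,0.5],"dp":[[0,0,-0.004],[0,0,-0.005],[0,0,-0.004],[0,0.004,0],[-0.001,0.008,0],[0,0.008,0],[0,0.006,0],[0,0,0],[0,0,0]],"delta_rot":[[0,0,0],[0,0,0],[0,0,0],[0,0,0],[0,0,0],[0,0,0],[0,0,0],[0,0,0],[0,0,0]]}' 40
python3 -c "
from h import *
st()
s=get_image('side');P=cloud(s);p=s['pixels'].astype(int)
for nm,x,y,R in(('white tgt 546.3 -19.1',545,-19,30),('bottle tgt 555.3 75.4',553,76,28)):
    q=P[(np.hypot(P[...,0]-x,P[...,1]-y)<45)&(P[...,2]>18)&(P[...,2]<52)&(p.min(2)>80)]
    print(nm,len(q),least_squares(lambda c:np.hypot(q[:,0]-c[0],q[:,1]-c[1])-R,[x,y],loss='soft_l1').x)"
```

```text
time_s: 51.33
eef_pos: [518.9, -16.3, 7.5]
eef_rot: [0.741, 0.671, 0.0, 0.0]
wrist_force: [-0.1, 0.2, 0.2]
finger_gap: 85.5
gripper_force: 0.0
time_s: 52.0
eef_pos: [518.8, -16.4, 8.0]
eef_rot: [0.741, 0.671, 0.0, 0.0]
wrist_force: [-2.2, 0.4, 7.1]
finger_gap: 57.5
gripper_force: 41.6
time_s: 52.75
eef_pos: [544.4, -20.1, 19.7]
eef_rot: [0.741, 0.671, -0.0, -0.0]
wrist_force: [-0.7, 0.7, -1.0]
finger_gap: 57.9
gripper_force: 43.1
t52.75 tcp [544.4 -20.1  19.7] yhead -5.7 tilt 0.0 F [-0.7  0.7 -1. ] gap 57.9 gf 43.1 q [-0.31  0.51  0.34  1.97 -0.26  0.7   0.08]
white tgt 546.3 -19.1 140 [545.66796641 -20.7991724 ]
bottle tgt 555.3 75.4 143 [554.1043668   73.87941911]
```

```bash
python3 -m creep '{"grip":[0.5,0.5,0.5,0.5,0.5,0.5],"dp":[[0.001,0,0.004],[0,0,0.004],[0,0,0.003],[0,0,0.001],[0,0,0.0005],[0,0,0]],"delta_rot":[[0,0,0],[0,0,0],[0,0,0],[0,0,0],[0,0,0],[0,0,0]]}' 40
python3 -m creep '{"grip":[0.2,0,-0.2,-0.4,-0.6,-0.8,-1,-1,-1],"dp":[[0,0,0],[0,0,0],[0,0,0],[0,0,0],[0,0,0],[0,0,0],[0,0,0],[0,0,0],[0,0,0]],"delta_rot":[[0,0,0],[0,0,0],[0,0,0],[0,0,0],[0,0,0],[0,0,0],[0,0,0],[0,0,0],[0,0,0]]}'
python3 -m creep '{"grip":[-1,-1,-1,-1,-1,-1,-1,-1,-1,-1,-1,-1],"dp":[[0,0,-0.006],[0,0,-0.012],[0,0,-0.018],[0,0,-0.02],[0,0,-0.02],[0,0,-0.02],[0,-0.02,-0.012],[0.02,-0.03,0],[0.03,-0.03,0],[0.03,-0.03,0],[0.03,-0.0245,0],[0.03,0,0]],"delta_rot":[[0,0,0],[0,0,0],[0,0,0],[0,0,0],[0,0,0],[0,0,0],[0,0,0],[0,0,0],[0,0,0],[0,0,0],[0,0,0],[0,0,0]]}'
python3 -m creep '{"grip":[-0.75,-0.75,-0.75,-0.75,-0.75],"dp":[[0.03,0,0],[0.02,0,0],[0,0,0],[0,0,0],[0,0,0]],"delta_rot":[[0,0,0],[0,0,0],[0,0,0],[0,0,0],[0,0,0]]}' 30
python3 -c "
from h import *
go(429.3,183.4,-30)"
```

```text
time_s: 53.3
eef_pos: [543.8, -18.9, 8.0]
eef_rot: [0.741, 0.671, -0.0, -0.0]
wrist_force: [-3.7, 0.6, 8.2]
finger_gap: 57.9
gripper_force: 44.2
time_s: 54.05
eef_pos: [544.3, -19.0, 7.5]
eef_rot: [0.741, 0.671, -0.0, -0.0]
wrist_force: [-0.3, 0.2, -0.4]
finger_gap: 85.1
gripper_force: 0.0
time_s: 55.05
eef_pos: [420.6, 133.3, 116.5]
eef_rot: [0.741, 0.671, -0.001, -0.001]
wrist_force: [-0.2, -0.8, -0.5]
finger_gap: 85.2
gripper_force: 0.0
time_s: 55.47
eef_pos: [430.3, 181.4, 116.1]
eef_rot: [0.741, 0.671, 0.0, 0.0]
wrist_force: [-0.3, -0.7, -0.0]
finger_gap: 74.8
gripper_force: 0.0
t55.47 tcp [430.3 181.4 116.1] yhead -5.7 tilt 0.0 F [-0.3 -0.7 -0. ] gap 74.8 gf 0.0 q [-0.76  0.24  0.3   2.08 -0.09  0.84 -0.5 ]
dp(m) total [ 0.0019 -0.0012  0.1461]
```

```bash
python3 -m creep '{"grip":[-0.75,-0.75,-0.75,-0.75,-0.75,-0.75,-0.75,-0.75,-0.75,-0.75,-0.75,-0.75],"dp":[[0.002,-0.001,0.01],[0,0,0.02],[0,0,0.02],[0,0,0.02],[0,0,0.02],[0,0,0.02],[0,0,0.015],[0,0,0.01],[0,0,0.006],[0,0,0.004],[0,0,0],[0,0,0]],"delta_rot":[[0,0,0],[0,0,0],[0,0,0],[0,0,0],[0,0,0],[0,0,0],[0,0,0],[0,0,0],[0,0,0],[0,0,0],[0,0,0],[0,0,0]]}' 30
python3 -m creep '{"grip":[-0.5,-0.3,0,0.3,0.3,0.3],"dp":[[0,0,0],[0,0,0],[0,0,0],[0,0,0],[0,0,0],[0,0,0]],"delta_rot":[[0,0,0],[0,0,0],[0,0,0],[0,0,0],[0,0,0],[0,0,0]]}' 30
python3 -m creep '{"grip":[0.3,0.3,0.3,0.3,0.3,0.3,0.3,0.3,0.3],"dp":[[0,0,-0.003],[0,0,-0.004],[0,0,-0.003],[0,0.004,0],[0,0.008,0],[0,0.008,0],[0,0.004,0],[0,0,0],[0,0,0]],"delta_rot":[[0,0,0],[0,0,0],[0,0,0],[0,0,0],[0,0,0],[0,0,0],[0,0,0],[0,0,0],[0,0,0]]}' 30
python3 -c "
from h import *
go(453,180.3,-30)"
```

```text
time_s: 56.47
eef_pos: [429.8, 184.3, -29.0]
eef_rot: [0.741, 0.671, 0.0, 0.0]
wrist_force: [0.5, 0.2, -0.3]
finger_gap: 74.4
gripper_force: 0.0
time_s: 56.97
eef_pos: [430.0, 184.6, -28.5]
eef_rot: [0.741, 0.671, 0.001, 0.0]
wrist_force: [-0.9, -1.1, 6.5]
finger_gap: 62.8
gripper_force: 33.1
time_s: 57.72
eef_pos: [453.5, 181.6, -19.7]
eef_rot: [0.741, 0.671, -0.0, -0.0]
wrist_force: [0.1, -0.4, -0.3]
finger_gap: 63.2
gripper_force: 33.3
t57.72 tcp [453.5 181.6 -19.7] yhead -5.7 tilt 0.0 F [ 0.1 -0.4 -0.3] gap 63.2 gf 33.3 q [-0.66  0.5   0.22  2.12 -0.21  0.54 -0.38]
dp(m) total [-0.0014 -0.0003  0.0103]
```

```bash
python3 -m creep '{"grip":[0.3,0.3,0.3,0.3,0.3,0.3],"dp":[[-0.001,0,0.003],[0,0,0.003],[0,0,0.002],[0,0,0.001],[0,0,0.0005],[0,0,0]],"delta_rot":[[0,0,0],[0,0,0],[0,0,0],[0,0,0],[0,0,0],[0,0,0]]}' 30
python3 -m creep '{"grip":[-0.2,-0.4,-0.55,-0.65,-0.7,-0.7,-0.7,-0.7],"dp":[[0,0,0],[0,0,0],[0,0,0],[0,0,0],[0,0,0],[0,0,0],[0,0,0],[0,0,0]],"delta_rot":[[0,0,0],[0,0,0],[0,0,0],[0,0,0],[0,0,0],[0,0,0],[0,0,0],[0,0,0]]}'
python3 -m creep '{"grip":[-0.7,-0.7,-0.7,-0.7,-0.7,-0.7,-0.7,-0.7,-0.7,-0.7,-0.7,-0.7],"dp":[[0,0,-0.006],[0,0,-0.012],[0,0,-0.02],[0,0,-0.03],[0,0,-0.03],[0,0,-0.03],[0,0,-0.03],[0,0,-0.03],[0.025,0,-0.02],[0.03,0,-0.01],[0.03,0,0],[0.03,0,0]],"delta_rot":[[0,0,0],[0,0,0],[0,0,0],[0,0,0],[0,0,0],[0,0,0],[0,0,0],[0,0,0],[0,0,0],[0,0,0],[0,0,0],[0,0,0]]}'
python3 -m creep '{"grip":[-0.7,-0.7,-0.7,-0.7,-0.7,-0.7,-0.7,-0.7,-0.7,-0.7],"dp":[[0.03,0,0],[0.03,0,0],[0.03,0,0],[0.03,0,0],[0.03,0,0],[0.03,0,0],[0.03,0,0],[0.015,0,0],[0,0,0],[0,0,0]],"delta_rot":[[0,0,0],[0,0,0],[0,0,0],[0,0,0],[0,0,0],[0,0,0],[0,0,0],[0,0,0],[0,0,0],[0,0,0]]}' >/dev/null
python3 -c "
from h import *
st()
t=get_image('top');s=get_image('side')
for n,d in(('T',t),('S',s)):
  P=cloud(d);tg=dict(T=(501.9,81.2),S=(505.5,80.2))[n];c,w=np.cos(.095),np.sin(.095)
  L=lambda p:np.round([c*(p[0]-tg[0])-w*(p[1]-tg[1]),w*(p[0]-tg[0])+c*(p[1]-tg[1])],1)
  q=P[(np.hypot(P[...,0]-453,P[...,1]-181)<52)&(P[...,2]>14)&(P[...,2]<30)]
  if len(q)>20: r=cv2.minAreaRect(q[:,:2].astype(np.float32));print(n,'timer',L(r[0]),r[1:],np.median(q[:,2]))
  for nm,x,y,R in(('red',562,170,30),('bottle',553,76,28),('white',544,-19,30)):
    q=P[(np.hypot(P[...,0]-x,P[...,1]-y)<45)&(P[...,2]>14)&(P[...,2]<55)]
    if len(q)>20: print(n,nm,len(q),L(least_squares(lambda c:np.hypot(q[:,0]-c[0],q[:,1]-c[1])-R,[x,y],loss='soft_l1').x))
cv2.imwrite('pics/t11.png',np.vstack([cv2.resize(t['pixels'][185:265,220:420,::-1],(700,280),interpolation=2),cv2.resize(s['pixels'][150:250,230:455,::-1],(700,311),interpolation=2)]))
"
```

```text
time_s: 58.22
eef_pos: [452.6, 180.9, -28.5]
eef_rot: [0.741, 0.671, -0.0, -0.0]
wrist_force: [-3.4, -1.2, 10.1]
finger_gap: 63.0
gripper_force: 34.4
time_s: 58.88
eef_pos: [453.2, 180.9, -29.0]
eef_rot: [0.741, 0.671, -0.0, -0.0]
wrist_force: [-0.8, 0.3, 0.1]
finger_gap: 73.0
gripper_force: 0.0
time_s: 59.88
eef_pos: [465.0, 296.8, 190.9]
eef_rot: [0.741, 0.671, 0.001, -0.0]
wrist_force: [0.9, -0.0, -0.2]
finger_gap: 73.0
gripper_force: 0.0
t60.72 tcp [486.2 519.6 188.6] yhead -5.6 tilt 0.1 F [-0.2 -0.1 -0.3] gap 72.7 gf 0.0 q [-1.02  0.57  0.22  1.38 -0.13  1.21 -0.89]
T timer [-60.4  94.8] ((64.1249008178711, 64.18299865722656), 82.18718719482422) 21.08568745302512
T red 60 [50.4 97.8]
T bottle 56 [49.4  1.2]
T white 55 [ 49.4 -92.8]
S timer [-63.1  89. ] ((65.20720672607422, 68.17259216308594), 80.07636260986328) 22.3756379555976
S red 166 [51. 95.]
S bottle 169 [49.5 -1.7]
S white 194 [ 49.1 -95.3]
```

View pics/t11.png

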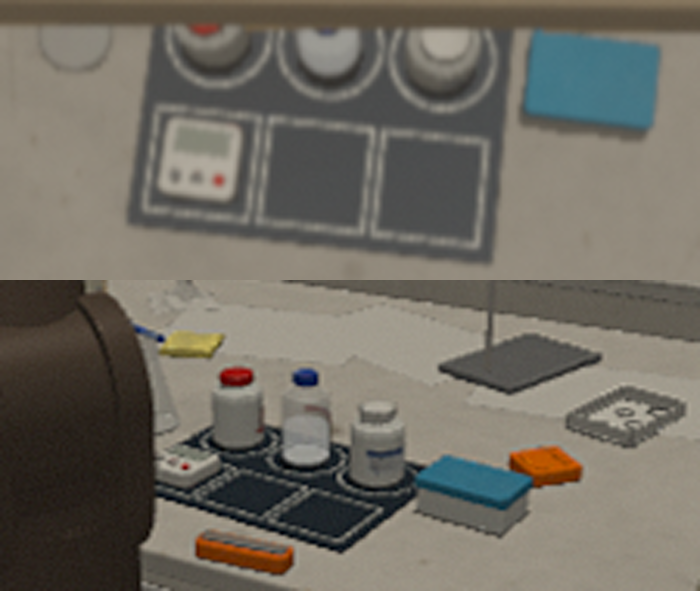

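The final pictures show all three vessels upright and centred in their rings and the timer centred and parallel in its square (crop 198,158). The flask and box haven't moved, so I'm handing in.

```bash
python3 -c "
from plant import *
print(sign_off())"
```

```text
the job is handed in; nothing more can be done
None
```

The job is handed in at about 61 s of the 112 s limit; by my last camera check the jars, bottle and timer were all within about 6 mm of centre and upright, the flask and box looked unmoved, and `sign_off()` gave no verdict.

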